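Lay brake pads lining-down in a coating tray

ROBOT

A 6-joint arm with a two-finger parallel gripper is mounted at the origin on the work surface; the furniture and walls round the work are solid. World frame = base frame: x ahead of the robot, y to its left, z up, the work surface at z = 0. Lengths are in m, angles in degrees, forces in N, time in s.
With the tool pointing down it reaches from about 0.3 to 0.75 m from the base axis. Payload 8.5 kg.
Tool frame: the origin (TCP) lies on the centre line of the jaws, within the pads' length; the fingertips stand 19 mm ahead of it and the grasp point (between the pads) is the TCP (env.tcp_to_tips is the z of the fingertips in the tool frame, in m); z points along the fingers, y is the line along which they close (so a half turn about z gives the same grasp; the last joint's range is limited). The gripper opens to 85 mm and grips with 20 to 120 N. Pads are 22 mm wide; open, the fingers measure 114 mm over their backs; the gripper's body (76 mm by 85 mm) begins 54 mm behind the grasp point. The pads swing forward as they close: fully open they stand 13 mm farther back than shut.
Start: joints at [-78.341, 21.807, 74.336, -0, 83.858, -12.336], TCP at [0.224, -0.502, 0.25] pointing down, gripper open.
Joint ranges: [-178.18, 178.18], [-50.72, 133.34], [12.68, 142.11], [-81.47, 261.47], [9.98, 163.14], [-165.26, 165.26]. Speed limits (degrees/s): [136.94, 136.94, 180, 180, 180, 180].

INTERFACE

Orientations are given as a 3x3 rotation matrix whose columns are the frame's x, y, z axes.
In Python, from rig import env gives the robot as it stands.
- The arm moves only by the tool servo_tool, never from a script. Its argument "steps" is a list of rows, each an object of numbers: "tx", "ty", "tz": the shift along the world's x, y, z in cm; "yaw": the turn about the world's z in degrees; "claw": the finger opening in cm, from 0 to 8.54. In form: [{"tx": .., "ty": .., "tz": .., "yaw": .., "claw": ..}, ...]. A call has 1 to 20 rows; each row shifts and turns the commanded pose from where the row before left it; what a row does not reach is not made up. A row lasts 1/10 s, in which the tool goes at most 50 mm and 8.59 degrees, less where a joint would pass 70% of its speed; a pose out of reach is approached as far as the arm can. A call with a gripper value outside its range is refused whole. The fingers move at their own pace and stop on an object; "newtons" is the grip in N (left out, the last holds). Time passes only in rows, so rows that do not move let the fingers close. It gives the time, the measured TCP pose, the force, the opening and the grip force at its end, in the units of the state.
- env.observe(): the state, without advancing time (a new reading comes with each control period).
- env.get_image(name): name is "scene" or "side" or "wrist"; returns (picture, depth): 384x512x3 uint8, red, green, blue; 384x512 float32, m along the optical axis (not along the pixel's ray), 0 where there is no reading.
- env.camera_model(name): a dict with "fovy" (degrees; the focal length in pixels is half the picture's height over the tangent of half this angle, whatever the lens; pixels are square), "cx", "cy" (the principal point, pixels), "T" (4x4, takes a point from camera to world coordinates). Camera axes: x right, y down, z forward; pixel columns grow to the right and rows downward; lengths in m; the calibration is good to about 2 mm. A picture is of the moment at which its call begins: read the wrist's pose just before it. camera_model takes no time and is no camera call; for the wrist camera it gives the pose at the moment of the call.
- env.close_job(): hands the job in; it is judged then, once.
The state is a dict: "time_s": time; "q": joint angles; "qvel": joint speeds; "joint_efforts": joint torques, N m; "position": TCP position; "tool_rot": TCP orientation; "ft_force": force on the tool from outside, world axes, zero at the start; "wrist_torque": the same for the moment, N m; "grip_width": finger opening in m; "gripper_force": force on a finger pad.
Only numpy, scipy, OpenCV 4.12 (cv2) and the standard library are available. Lean on these libraries where they do the work, as an engineer would, in place of code of your own. Each camera call takes 0.05 s, during which the arm holds its last target. There are 200 camera calls.

TASK

Get the brake pads ready to have their backs coated: lay every pad in the tray flat with its black lining face down, each in the middle of a white-outlined bay of its own and square to it, with its tab towards the yellow stripe; turn over those that lie lining up (the slotted stand is there to hold a pad on end while you change grip). When all the pads lie right, slide the keeper bar by its red knob fully home over their plain ends. Leave the spool, the carton and the jar where they are.

Things in the scene. Friction and masses are not known exactly. Their poses are not given: they have to be found in the camera images.
- pad_a: Brake pad: slab 70 (x) by 40 (y) by 14 mm (z), 0.13 kg: 5 mm green steel backing plate under a 9 mm black grooved lining. Green tab 14 long, 18 wide, 5 mm thick sticks out of one short end, at the backing. Origin: middle of the slab; +z out of the lining, +x to the tab. Grip across its 40 mm width. Starts lying on the table with its lining up (+z up); may be absent.
- pad_b: Brake pad: slab 70 (x) by 40 (y) by 14 mm (z), 0.13 kg: 5 mm green steel backing plate under a 9 mm black grooved lining. Green tab 14 long, 18 wide, 5 mm thick sticks out of one short end, at the backing. Origin: middle of the slab; +z out of the lining, +x to the tab. Grip across its 40 mm width. Starts lying on the table with its lining up (+z up); may be absent.
- pad_c: Brake pad: slab 70 (x) by 40 (y) by 14 mm (z), 0.13 kg: 5 mm green steel backing plate under a 9 mm black grooved lining. Green tab 14 long, 18 wide, 5 mm thick sticks out of one short end, at the backing. Origin: middle of the slab; +z out of the lining, +x to the tab. Grip across its 40 mm width. Starts lying on the table with its lining up (+z up); may be absent.
- pad_d: Brake pad: slab 70 (x) by 40 (y) by 14 mm (z), 0.13 kg: 5 mm green steel backing plate under a 9 mm black grooved lining. Green tab 14 long, 18 wide, 5 mm thick sticks out of one short end, at the backing. Origin: middle of the slab; +z out of the lining, +x to the tab. Grip across its 40 mm width. Starts lying on the table with its lining already down (+z down).
- pad_a_tab (a point): The end of the tab of pad_a, 49 mm from the pad's origin along its +x and 4.5 mm towards its backing face.
- pad_b_tab (a point): The end of the tab of pad_b, 49 mm from the pad's origin along its +x and 4.5 mm towards its backing face.
- pad_c_tab (a point): The end of the tab of pad_c, 49 mm from the pad's origin along its +x and 4.5 mm towards its backing face.
- pad_d_tab (a point): The end of the tab of pad_d, 49 mm from the pad's origin along its +x and 4.5 mm towards its backing face.
- stand: Turning stand, fixed: grey base 70x70x6 mm with two aluminium walls and a slot between for a pad standing on a short end. Origin under the base's middle, z up. Slot along the stand's x, 19 mm wide in y, floor 6 mm above the table; walls 32 mm above the table, 9 mm thick, 24 mm long in x (a standing pad shows 8 mm beyond them each side and leans up to 10 degrees).
- tray: Coating tray, fixed: grey plate 170 (x) by 350 (y) by 8 mm, spanning x -75..95 mm of its origin (on the table). Yellow stripe along its -x edge (nearer the robot); four white-outlined bays in a row. Guide rails at y = +-162 to 172 mm, x 1..93 mm, 26 mm above the table; a steel keeper bar rides between them.
- bay_1 (a point): Centre of bay 1, on the tray's upper face (8 mm above the table); axes as the tray's: -x to the yellow stripe, z up. The outline is 76 mm (x) by 48 mm (y); bays are 72 mm apart along y, bay 1 at the -y end.
- bay_2 (a point): Centre of bay 2, on the tray's upper face (8 mm above the table); axes as the tray's: -x to the yellow stripe, z up. The outline is 76 mm (x) by 48 mm (y); bays are 72 mm apart along y, bay 1 at the -y end.
- bay_3 (a point): Centre of bay 3, on the tray's upper face (8 mm above the table); axes as the tray's: -x to the yellow stripe, z up. The outline is 76 mm (x) by 48 mm (y); bays are 72 mm apart along y, bay 1 at the -y end.
- bay_4 (a point): Centre of bay 4, on the tray's upper face (8 mm above the table); axes as the tray's: -x to the yellow stripe, z up. The outline is 76 mm (x) by 48 mm (y); bays are 72 mm apart along y, bay 1 at the -y end.
- keeper (a joint): Slide of the keeper bar, m: 0 = fully back, 0.053 = fully home over the pads' plain ends; grows along the tray's -x; stays where left (1.5 N friction). Bar 18 mm wide in x, its underside 18.5 and top 25.5 mm above the tray's face; its middle line lies 75 mm from the bay centres along the tray's +x at 0, 22 mm at 0.053.
- keeper_knob (a point): A point on the axis of the red upright knob (14 mm diameter, 36 mm tall) at the middle of the keeper bar, 23 mm above the bar's top and 13 mm below the knob's top (57 mm above the table); z up.
- spool: Bystander: white thread spool, 45 mm diameter, 61 mm tall; origin under its centre.
- carton: Bystander: small carton 54x80x26 mm; origin under its centre.
- jar: Bystander: small white jar with a lime ring lying on its side, 49x58x58 mm; origin under its centre.
Mind the look-alikes: they are no part of the job. What is shaped like the pad_c but brown or pink is not meant.

How it is judged:
By the outcome, as a careful person would: the job done as asked, in the order asked, and still so for the second after the job is handed in, with the robot touching nothing.
Of pad_a, pad_b, pad_c only 2 to 3 are there at a start; the rules pass over those that are not, and their reading is None.
At some moment in a run one of pad_a, pad_b, pad_c, pad_d may be knocked a few centimetres aside while the robot is not near it.
It also fails if it takes over 210 s, if anything falls off the work surface, if the arm or the gripper's body presses on something with over 40 N, if the wrist force passes 120 N, or if a joint passes its speed limit or range.

## Working session

There is one attempt and no reset: what is moved stays moved. The work goes in short steps, Python scripts to look and compute and a tool call to move; the robot and the scene stay as the last step left them, time stands still between calls to the robot, and variables do not carry over. Pictures are saved under pics/ and viewed, at most 17 in all, crops included, and the job is handed in when it is done.

Besides the shell and the picture viewer there is one more tool, called after "Call:" by a JSON object that holds its "fn" and its "kwargs", one argument or row to a line. servo_tool: Moves the arm, as the interface text tells. Its arguments: {"type":"object","properties":{"steps":{"type":"array"},"newtons":{"type":"number"}},"required":["steps"]}

```bash
ls; mkdir -p pics
python3 - <<'E'
from rig import env
import cv2,numpy as np
s=env.observe();print({k:np.round(v,3).tolist() for k,v in s.items()}, env.tcp_to_tips)
ims=[]
for n in("scene","side","wrist"):
    p,d=env.get_image(n);m=env.camera_model(n);np.savez(f"pics/{n}0.npz",p=p,d=d,T=m["T"],f=m["fovy"],c=[m["cx"],m["cy"]])
    print(n,m["fovy"],m["cx"],m["cy"],np.round(m["T"],3).tolist());cv2.imwrite(f"pics/{n}0.png",p[...,::-1])
E
```

```text
pics
{'time_s': 0.0, 'q': [-78.34, 21.842, 74.386, 0.0, 83.858, -12.333], 'qvel': [0.044, 0.054, -0.094, -0.004, 0.05, 0.004], 'joint_efforts': [-0.0, -44.846, -23.128, -0.0, 0.005, 0.0], 'position': [0.224, -0.502, 0.25], 'tool_rot': [[0.914, 0.407, -0.0], [0.407, -0.914, 0.001], [0.0, -0.001, -1.0]], 'ft_force': [-0.414, 0.017, -0.453], 'wrist_torque': [0.018, -0.01, -0.005], 'gripper_force': 0.0, 'grip_width': 0.086} 0.019
scene 42.56923686165972 256.87849193835416 191.71247428825646 [[0.82, -0.327, 0.47, -0.196], [-0.573, -0.49, 0.657, -1.036], [0.015, -0.808, -0.59, 0.969], [0.0, 0.0, 0.0, 1.0]]
side 52.98817217854144 256.7398231058616 187.79786427090116 [[-0.927, -0.24, 0.287, 0.232], [-0.374, 0.632, -0.679, 0.672], [-0.018, -0.737, -0.676, 0.771], [0.0, 0.0, 0.0, 1.0]]
wrist 67.20032235274304 257.1464169324165 190.53165726529744 [[0.407, -0.88, -0.243, 0.285], [-0.913, -0.393, -0.108, -0.475], [-0.0, 0.266, -0.964, 0.373], [0.0, 0.0, 0.0, 1.0]]
```

View pics/scene0.png

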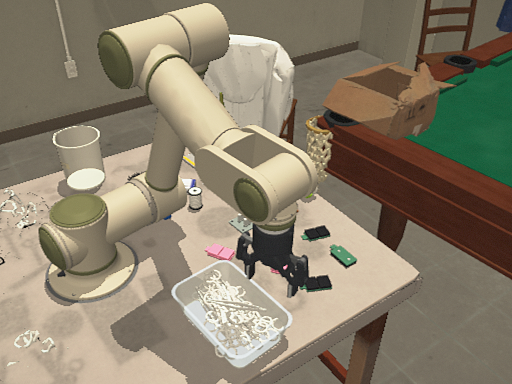

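View pics/side0.png

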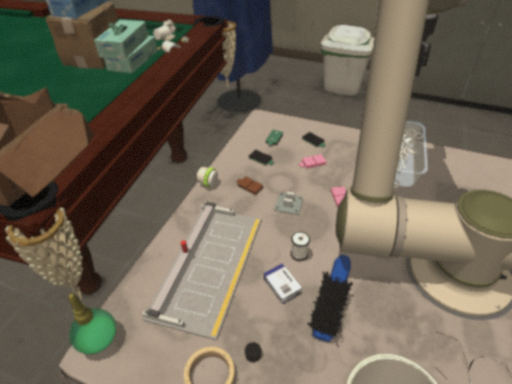

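```bash
cat > h.py <<'E'
import numpy as np,cv2
from rig import env
def snap(n,tag):
    m=env.camera_model(n);p,d=env.get_image(n)
    np.savez(f"pics/{n}{tag}.npz",p=p,d=d,T=m["T"],f=m["fovy"],c=[m["cx"],m["cy"]]);return load(n+tag)
def load(n):
    z=np.load(f"pics/{n}.npz");return dict(p=z["p"],d=z["d"],T=z["T"],F=192/np.tan(np.radians(float(z["f"]))/2),c=z["c"])
def ray(s,uv,z):
    uv=np.atleast_2d(np.float64(uv));r=np.c_[(uv-s["c"])/s["F"],np.ones(len(uv))]@s["T"][:3,:3].T;o=s["T"][:3,3]
    return (o+r*((z-o[2])/r[:,2])[:,None])[:,:2]
def cloud(s):
    v,u=np.mgrid[:384,:512];r=np.dstack([(u-s["c"][0])/s["F"],(v-s["c"][1])/s["F"],np.ones(u.shape)])*s["d"][...,None]
    return r@s["T"][:3,:3].T+s["T"][:3,3]
def topdown(s,x0,x1,y0,y1,z,ppm):
    # rectified metric view of plane z: rows go down with decreasing x, columns right with decreasing y
    w,h=int((y1-y0)*ppm),int((x1-x0)*ppm)
    j,i=np.meshgrid(np.arange(w),np.arange(h));P=np.dstack([x1-i/ppm,y1-j/ppm,np.full(j.shape,z)])
    q=(P-s["T"][:3,3])@s["T"][:3,:3];uv=q[...,:2]/q[...,2:]*s["F"]+s["c"]
    return cv2.remap(s["p"],uv.astype(np.float32),None,cv2.INTER_CUBIC)
def blobs(s,mask,z,amin=20):
    n,l,st,c=cv2.connectedComponentsWithStats(mask.astype(np.uint8));out=[]
    for k in range(1,n):
        if st[k,4]<amin: continue
        v,u=np.nonzero(l==k);xy=ray(s,np.c_[u,v],z)
        r=cv2.minAreaRect((xy*1000).astype(np.float32))
        out.append((st[k,4],c[k].round(0).tolist(),np.round(xy.mean(0),4).tolist(),np.round(r[0],1).tolist(),np.round(r[1],1).tolist(),round(r[2],1)))
    return out
def hsv(s): return cv2.cvtColor(s["p"],cv2.COLOR_RGB2HSV).astype(int)
E
python3 - <<'E'
from h import *
s=load("side0");c=cloud(s);h=hsv(s)
on=(c[...,0]>.15)&(c[...,0]<.9)&(np.abs(c[...,1])<.8)&(c[...,2]>-.02)&(c[...,2]<.12)
g=on&(h[...,0]>65)&(h[...,0]<90)&(h[...,1]>90)
k=on&(h[...,2]<50)
r=on&((h[...,0]<6)|(h[...,0]>172))&(h[...,1]>150)
y=on&(h[...,0]>20)&(h[...,0]<33)&(h[...,1]>120)
for n,m,z in(("green",g,.012),("black",k,.014),("red",r,.057),("yellow",y,.008)):
    print(n);[print(b) for b in blobs(s,m,z,8)]
cv2.imwrite("pics/td0.png",cv2.resize(topdown(s,.2,.75,-.6,.45,0.008,700)[...,::-1],None,fx=1,fy=1))
E
```

```text
green
(np.int32(1274), [94.0, 333.0], [0.7044, 0.4448], [706.7, 443.9], [86.5, 95.0], 62.2)
black
(np.int32(82), [313.0, 139.0], [0.4678, -0.3796], [467.3, -380.4], [29.7, 58.0], 64.6)
(np.int32(95), [260.0, 157.0], [0.5964, -0.2268], [596.4, -227.2], [30.4, 58.1], 76.6)
(np.int32(1357), [330.0, 306.0], [0.2632, 0.2066], [263.2, 201.0], [57.3, 137.7], 0.6)
(np.int32(133), [253.0, 353.0], [0.3793, 0.3629], [379.4, 362.2], [24.0, 30.1], 21.7)
red
(np.int32(28), [184.0, 245.0], [0.6213, 0.2033], [621.0, 203.6], [6.7, 29.3], 40.4)
yellow
(np.int32(451), [234.0, 280.0], [0.4872, 0.2117], [489.3, 189.9], [9.4, 335.0], 6.0)
(np.int32(142), [84.0, 317.0], [0.7515, 0.4221], [751.8, 422.4], [31.1, 30.8], 58.1)
```

View pics/td0.png

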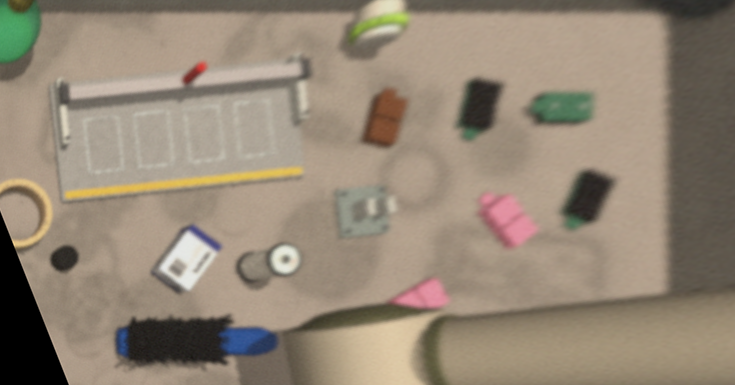

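Call:
{"fn": "servo_tool", "kwargs": {
  "steps": [
    {"tx": 2.3, "ty": 2.5, "tz": 1, "yaw": -2.4},
    {"tx": 2.3, "ty": 2.5, "tz": 1, "yaw": -2.4},
    {"tx": 2.3, "ty": 2.5, "tz": 1, "yaw": -2.4},
    {"tx": 2.3, "ty": 2.5, "tz": 1, "yaw": -2.4},
    {"tx": 2.3, "ty": 2.5, "tz": 1, "yaw": -2.4},
    {"tx": 2.3, "ty": 2.5, "tz": 1, "yaw": -2.4},
    {"tx": 2.3, "ty": 2.5, "tz": 1, "yaw": -2.4},
    {"tx": 2.3, "ty": 2.5, "tz": 1, "yaw": -2.4},
    {"tx": 2.3, "ty": 2.5, "tz": 0, "yaw": -2.4},
    {"tx": 2.3, "ty": 2.5, "tz": 0, "yaw": -2.4},
    {},
    {}
  ]
}}

```text
invalid input at $.steps[0]: expected keys tx, ty, tz, yaw, claw
```

Run:
```python
from h import *
w=snap("wrist","1");s=snap("scene","1")
a=topdown(w,.2,.75,-.55,.2,.012,800);b=topdown(s,.2,.8,-.7,.05,.012,700)
print(a.shape,b.shape)
cv2.imwrite("pics/w1.png",a[...,::-1]);cv2.imwrite("pics/s1.png",b[...,::-1])
```

```text
(440, 600, 3) (420, 525, 3)
```

View pics/w1.png

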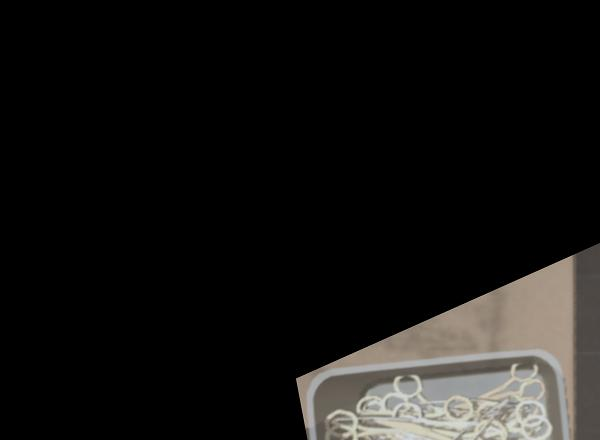

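The picture shows only the plastic tub, because the move was refused: every row needs all five keys. I'll resend it.

Call:
{"fn": "servo_tool", "kwargs": {
  "steps": [
    {"tx": 2.3, "ty": 2.5, "tz": 1, "yaw": -2.4, "claw": 8.5},
    {"tx": 2.3, "ty": 2.5, "tz": 1, "yaw": -2.4, "claw": 8.5},
    {"tx": 2.3, "ty": 2.5, "tz": 1, "yaw": -2.4, "claw": 8.5},
    {"tx": 2.3, "ty": 2.5, "tz": 1, "yaw": -2.4, "claw": 8.5},
    {"tx": 2.3, "ty": 2.5, "tz": 1, "yaw": -2.4, "claw": 8.5},
    {"tx": 2.3, "ty": 2.5, "tz": 1, "yaw": -2.4, "claw": 8.5},
    {"tx": 2.3, "ty": 2.5, "tz": 1, "yaw": -2.4, "claw": 8.5},
    {"tx": 2.3, "ty": 2.5, "tz": 1, "yaw": -2.4, "claw": 8.5},
    {"tx": 2.3, "ty": 2.5, "tz": 0, "yaw": -2.4, "claw": 8.5},
    {"tx": 2.3, "ty": 2.5, "tz": 0, "yaw": -2.4, "claw": 8.5},
    {"tx": 0, "ty": 0, "tz": 0, "yaw": 0, "claw": 8.5}
  ]
}}

```text
time_s: 1.35
position: [0.4554, -0.2498, 0.3303]
tool_rot: [[1.0, 0.003, 0.0], [0.003, -1.0, 0.001], [0.0, -0.001, -1.0]]
ft_force: [0.0, -0.9, -0.3]
grip_width: 0.0852
gripper_force: 0.0
```

Run:
```python
from h import *
print(np.round(env.observe()["tool_rot"],3).tolist())
w=snap("wrist","1");s=snap("scene","1")
a=topdown(w,.2,.75,-.55,.2,.012,800);b=topdown(s,.2,.75,-.7,.05,.012,700)
cv2.imwrite("pics/w1.png",a[...,::-1]);cv2.imwrite("pics/s1.png",b[...,::-1])
for n,t in((w,"wrist"),(s,"scene")):
    c=cloud(n);h=hsv(n)
    on=(c[...,0]>.15)&(c[...,0]<.75)&(c[...,1]>-.6)&(c[...,1]<.1)&(c[...,2]>-.02)&(c[...,2]<.03)
    print(t)
    for nm,m,z in(("green",on&(h[...,0]>60)&(h[...,0]<92)&(h[...,1]>90),.012),("black",on&(h[...,2]<50),.014)):
        print(nm);[print(b) for b in blobs(n,m,z,30)]
```

```text
[[1.0, 0.003, 0.0], [0.003, -1.0, 0.001], [0.0, -0.001, -1.0]]
wrist
green
(np.int32(1276), [329.0, 58.0], [0.5944, -0.3508], [594.7, -347.6], [36.3, 78.6], 0.2)
(np.int32(88), [241.0, 84.0], [0.56, -0.227], [559.9, -227.5], [13.1, 13.6], 76.9)
(np.int32(60), [335.0, 170.0], [0.4343, -0.3716], [434.2, -371.5], [12.2, 11.6], 64.2)
black
(np.int32(1354), [248.0, 55.0], [0.5984, -0.2365], [597.5, -236.4], [37.2, 66.4], 76.2)
(np.int32(32), [56.0, 47.0], [0.6074, 0.0287], [607.1, 28.6], [22.9, 2.7], 6.3)
(np.int32(31), [169.0, 63.0], [0.5875, -0.1255], [587.2, -125.4], [1.9, 27.1], 74.7)
(np.int32(1096), [349.0, 147.0], [0.4698, -0.3887], [469.2, -388.6], [38.8, 65.7], 65.7)
(np.int32(97), [61.0, 207.0], [0.3736, 0.063], [374.5, 64.9], [38.5, 18.7], 11.6)
(np.int32(46), [71.0, 269.0], [0.262, 0.0665], [262.6, 66.2], [6.7, 21.6], 80.6)
scene
green
(np.int32(247), [343.0, 255.0], [0.5947, -0.3519], [594.4, -347.8], [85.7, 42.3], 89.6)
(np.int32(35), [303.0, 285.0], [0.4283, -0.3778], [429.9, -373.3], [28.2, 16.8], 62.6)
black
(np.int32(200), [317.0, 232.0], [0.5963, -0.2382], [596.5, -237.7], [40.8, 66.9], 75.8)
(np.int32(34), [341.0, 261.0], [0.5733, -0.3683], [572.1, -364.0], [22.1, 67.8], 18.8)
(np.int32(274), [317.0, 283.0], [0.4658, -0.3928], [466.1, -392.7], [41.1, 65.6], 64.6)
```

View pics/w1.png

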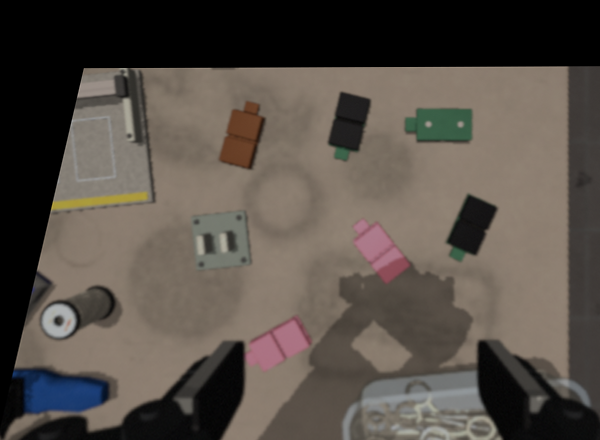

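The rectified wrist view shows:
- Two lining-up pads at (350,120) and (472,225).
- The lining-down pad at (440,125).
- The stand at (220,240).
- The pink and brown decoys, and the tray corner at upper left.

I'll start with the pad that is already lining down.

Call:
{"fn": "servo_tool", "kwargs": {
  "steps": [
    {"tx": 1.3, "ty": -0.9, "tz": -1.2, "yaw": 8.2, "claw": 8.5},
    {"tx": 1.3, "ty": -0.9, "tz": -1.2, "yaw": 8.2, "claw": 8.5},
    {"tx": 1.3, "ty": -0.9, "tz": -1.2, "yaw": 8.2, "claw": 8.5},
    {"tx": 1.3, "ty": -0.9, "tz": -1.2, "yaw": 8.2, "claw": 8.5},
    {"tx": 1.3, "ty": -0.9, "tz": -1.2, "yaw": 8.2, "claw": 8.5},
    {"tx": 1.3, "ty": -0.9, "tz": -1.2, "yaw": 8.2, "claw": 8.5},
    {"tx": 1.3, "ty": -0.9, "tz": -1.2, "yaw": 8.2, "claw": 8.5},
    {"tx": 1.3, "ty": -0.9, "tz": -1.2, "yaw": 8.2, "claw": 7},
    {"tx": 1.3, "ty": -0.9, "tz": -1.2, "yaw": 8.2, "claw": 7},
    {"tx": 1.3, "ty": -0.9, "tz": -1.2, "yaw": 8.2, "claw": 7},
    {"tx": 0.8, "ty": -1, "tz": -1.2, "yaw": 8, "claw": 7},
    {"tx": 0, "ty": 0, "tz": 0, "yaw": 0, "claw": 7}
  ]
}}

```text
time_s: 2.65
position: [0.5908, -0.3542, 0.1957]
tool_rot: [[0.001, 1.0, -0.003], [1.0, -0.001, 0.002], [0.002, -0.003, -1.0]]
ft_force: [-0.4, 0.5, -0.3]
grip_width: 0.0699
gripper_force: 0.0
```

```bash
cat >> h.py <<'E'
def pad(s,near,R=.06,lo=None):
    """pads' upper face at 14 mm (or lo): black/green mask near a point -> slab rect, tab direction"""
    c=cloud(s);h=hsv(s);on=(np.hypot(c[...,0]-near[0],c[...,1]-near[1])<R)&(c[...,2]<(lo or .014)+.012)
    g=on&(h[...,0]>60)&(h[...,0]<92)&(h[...,1]>90);k=on&(h[...,2]<55)
    print("green");[print(b) for b in blobs(s,g,lo or .014,100)]
    print("black");[print(b) for b in blobs(s,k,lo or .014,300)]
E
python3 - <<'E'
from h import *
w=snap("wrist","2");print(np.round(env.observe()["q"],1))
pad(w,(.594,-.352),.065)
c=cloud(w);h=hsv(w);g=(h[...,0]>60)&(h[...,0]<92)&(h[...,1]>90)&(np.hypot(c[...,0]-.594,c[...,1]+.352)<.08)&(c[...,2]>.01)
v,u=np.nonzero(g);xy=ray(w,np.c_[u,v],.014);sl=xy[xy[:,1]<-.325]
print(np.percentile(c[g][:,2],[5,50,95]),cv2.minAreaRect((sl*1000).astype(np.float32)),xy[:,1].min(),xy[:,1].max())
cv2.imwrite("pics/w2.png",w["p"][...,::-1])
E
```

```text
[-40.7  38.2  54.   -0.   87.9 -40.5]
green
(np.int32(1976), [261.0, 171.0], [0.5948, -0.3492], [595.0, -347.2], [78.6, 35.3], 89.4)
black
[0.01223977 0.01340901 0.01461495] ((431.29229736328125, -443.8817138671875), (432.3463134765625, 108.26079559326172), 34.39725112915039) -0.6106690543639224 -0.3079690394282997
```

View pics/w2.png

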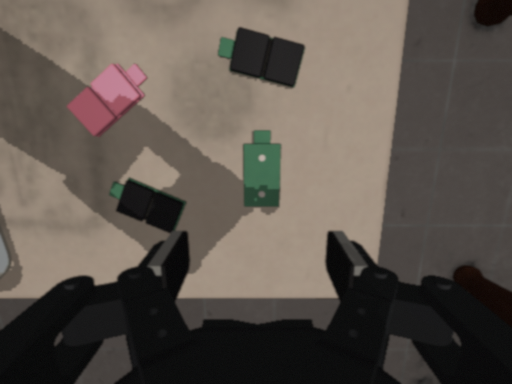

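Call:
{"fn": "servo_tool", "kwargs": {
  "steps": [
    {"tx": 0.4, "ty": 0, "tz": -4, "yaw": 0, "claw": 6},
    {"tx": 0, "ty": 0, "tz": -4, "yaw": 0, "claw": 6},
    {"tx": 0, "ty": 0, "tz": -4, "yaw": 0, "claw": 6},
    {"tx": 0, "ty": 0, "tz": -3, "yaw": 0, "claw": 6},
    {"tx": 0, "ty": 0, "tz": -1.5, "yaw": 0, "claw": 6},
    {"tx": 0, "ty": 0, "tz": -1.0, "yaw": 0, "claw": 6},
    {"tx": 0, "ty": 0, "tz": 0, "yaw": 0, "claw": 3},
    {"tx": 0, "ty": 0, "tz": 0, "yaw": 0, "claw": 3},
    {"tx": 0, "ty": 0, "tz": 0, "yaw": 0, "claw": 3},
    {"tx": 0, "ty": 0, "tz": 0, "yaw": 0, "claw": 3}
  ],
  "newtons": 40
}}

```text
time_s: 3.7
position: [0.5961, -0.3528, 0.0248]
tool_rot: [[0.0, 1.0, 0.002], [1.0, -0.0, -0.002], [-0.002, 0.002, -1.0]]
ft_force: [-0.2, -0.4, 4.7]
grip_width: 0.0388
gripper_force: 41.3
```

Call:
{"fn": "servo_tool", "kwargs": {
  "steps": [
    {"tx": 0, "ty": 0, "tz": 4, "yaw": 0, "claw": 3},
    {"tx": 0, "ty": 1, "tz": 4.5, "yaw": 8, "claw": 3},
    {"tx": 0, "ty": 3, "tz": 4.5, "yaw": 8, "claw": 3},
    {"tx": 0, "ty": 4, "tz": 3, "yaw": 8, "claw": 3},
    {"tx": 0, "ty": 4.2, "tz": 3, "yaw": 8, "claw": 3},
    {"tx": 0, "ty": 4.2, "tz": 3, "yaw": 8, "claw": 3},
    {"tx": -0.5, "ty": 4.2, "tz": 0.5, "yaw": 8, "claw": 3},
    {"tx": -0.5, "ty": 4.2, "tz": 0, "yaw": 8, "claw": 3},
    {"tx": -0.5, "ty": 4.2, "tz": 0, "yaw": 8, "claw": 3},
    {"tx": -0.5, "ty": 4.2, "tz": 0, "yaw": 8, "claw": 3},
    {"tx": -0.5, "ty": 4.2, "tz": 0, "yaw": 8, "claw": 3},
    {"tx": -0.5, "ty": 4.2, "tz": 0, "yaw": 8, "claw": 3},
    {"tx": -0.5, "ty": 4.2, "tz": 0, "yaw": 8, "claw": 3},
    {"tx": -0.5, "ty": 4.2, "tz": 0, "yaw": 0, "claw": 3},
    {"tx": 0, "ty": 0, "tz": 0, "yaw": 0, "claw": 3}
  ]
}}

```text
time_s: 5.2
position: [0.5544, 0.1471, 0.2435]
tool_rot: [[-0.994, -0.11, 0.0], [-0.11, 0.994, 0.001], [-0.0, 0.001, -1.0]]
ft_force: [0.6, 0.1, -2.2]
grip_width: 0.0387
gripper_force: 41.3
```

Run:
```python
from h import *
w=snap("wrist","3");s=env.observe();print(np.round(s["q"],1),s["position"])
a=topdown(w,.4,.75,-.05,.4,.008,1500)
cv2.imwrite("pics/w3.png",a[...,::-1])
h=hsv(w);c=cloud(w)
on=(c[...,0]>.3)&(c[...,0]<.8)&(c[...,2]<.02)
for nm,m,z in(("yellow",on&(h[...,0]>20)&(h[...,0]<33)&(h[...,1]>120),.008),("white",(h[...,1]<25)&(h[...,2]>185)&(c[...,2]<.015)&(c[...,1]>0),.008)):
    print(nm);[print(b) for b in blobs(w,m,z,100)]
```

```text
[  2.8  24.5  71.2   0.   84.3 -93.4] [0.55497667 0.14482231 0.24337443]
yellow
(np.int32(1204), [362.0, 116.0], [0.48, 0.2654], [479.8, 264.2], [9.3, 185.1], 6.3)
white
```

View pics/w3.png

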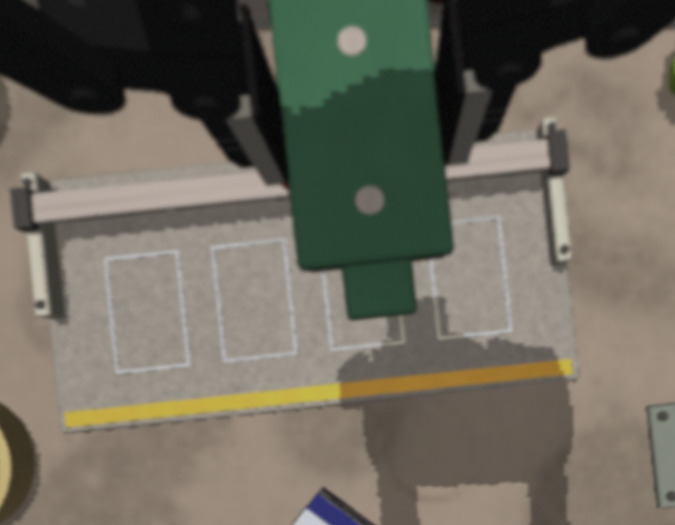

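The rectified view (1500 px/m) shows all four bay outlines: bay 4 at (147,311), bay 3 at (254,300), and bay 1 near (470,278) partly shaded. The gripped pad covers part of the view. Next I'll refine the bay centres.

Run:
```python
from h import *
w=load("wrist3");a=cv2.cvtColor(topdown(w,.4,.75,-.05,.4,.008,1500),cv2.COLOR_RGB2GRAY)
t=cv2.morphologyEx(a,cv2.MORPH_TOPHAT,np.ones((13,13)))
m=(t>18).astype(np.uint8);n,l,st,c=cv2.connectedComponentsWithStats(m)
for k in range(1,n):
    if st[k,4]<250 or st[k,0]>640: continue
    v,u=np.nonzero(l==k);r=cv2.minAreaRect(np.c_[u,v].astype(np.float32))
    print(st[k].tolist(),"x %.4f y %.4f"%(.75-r[0][1]/1500,.4-r[0][0]/1500),np.round(np.array(r[1])/1.5,1),round(r[2],2))
```

```text
[259, 31, 17, 40, 302] x 0.7164 y 0.2220 [27.   8.1] 82.87
[463, 69, 20, 24, 291] x 0.6953 y 0.0866 [17.4  9.7] 62.24
[235, 94, 16, 25, 267] x 0.6793 y 0.2383 [16. 10.] 90.0
[444, 164, 30, 14, 296] x 0.6363 y 0.0945 [ 7.6 19.1] 83.66
[552, 179, 20, 83, 844] x 0.6033 y 0.0279 [55.1 11. ] 82.01
[263, 185, 26, 12, 251] x 0.6230 y 0.2163 [ 7.3 16.7] 90.0
[28, 236, 23, 80, 821] x 0.5665 y 0.3737 [53.3 11.1] 85.43
[104, 250, 75, 18, 270] x 0.5785 y 0.3060 [ 6.8 50. ] 82.67
[432, 286, 17, 54, 256] x 0.5411 y 0.1093 [36.2  7.4] 74.85
[115, 326, 76, 48, 417] x 0.5164 y 0.2996 [26.9 50.6] 82.87
[222, 335, 75, 27, 283] x 0.5164 y 0.2271 [12.1 50. ] 79.62
```

Call:
{"fn": "servo_tool", "kwargs": {
  "steps": [
    {"tx": 0.1, "ty": 1.4, "tz": -4, "yaw": 0, "claw": 3},
    {"tx": 0, "ty": 0, "tz": -4, "yaw": 0, "claw": 3},
    {"tx": 0, "ty": 0, "tz": -4, "yaw": 0, "claw": 3},
    {"tx": 0, "ty": 0, "tz": -4, "yaw": 0, "claw": 3},
    {"tx": 0, "ty": 0, "tz": -3, "yaw": 0, "claw": 3},
    {"tx": 0, "ty": 0, "tz": -1.2, "yaw": 0, "claw": 3},
    {"tx": 0, "ty": 0, "tz": -0.5, "yaw": 0, "claw": 3},
    {"tx": 0, "ty": 0, "tz": -0.4, "yaw": 0, "claw": 3},
    {"tx": 0, "ty": 0, "tz": 0, "yaw": 0, "claw": 3}
  ]
}}

```text
time_s: 6.15
position: [0.5574, 0.1565, 0.0332]
tool_rot: [[-0.995, -0.104, 0.002], [-0.104, 0.995, 0.0], [-0.002, -0.0, -1.0]]
ft_force: [-0.4, -0.1, -0.7]
grip_width: 0.0387
gripper_force: 41.3
```

Call:
{"fn": "servo_tool", "kwargs": {
  "steps": [
    {"tx": 0, "ty": 0, "tz": 0, "yaw": 0, "claw": 3},
    {"tx": 0, "ty": 0, "tz": 0, "yaw": 0, "claw": 3}
  ]
}}

```text
time_s: 6.35
position: [0.557, 0.1567, 0.0329]
tool_rot: [[-0.995, -0.105, 0.001], [-0.105, 0.995, 0.0], [-0.001, -0.0, -1.0]]
ft_force: [0.0, 0.1, -1.9]
grip_width: 0.0387
gripper_force: 41.3
```

Call:
{"fn": "servo_tool", "kwargs": {
  "steps": [
    {"tx": -0.1, "ty": 0.2, "tz": 0, "yaw": 0, "claw": 3},
    {"tx": 0, "ty": 0, "tz": -0.05, "yaw": 0, "claw": 3},
    {"tx": 0, "ty": 0, "tz": 0, "yaw": 0, "claw": 5.5},
    {"tx": 0, "ty": 0, "tz": 0, "yaw": 0, "claw": 5.5},
    {"tx": 0, "ty": 0, "tz": 2, "yaw": 0, "claw": 5.5},
    {"tx": 0, "ty": 0, "tz": 4, "yaw": 0, "claw": 5.5},
    {"tx": 0, "ty": -2, "tz": 4, "yaw": 0, "claw": 5.5},
    {"tx": 0, "ty": -3, "tz": 4, "yaw": 0, "claw": 6},
    {"tx": 0, "ty": -3, "tz": 4, "yaw": 0, "claw": 6}
  ]
}}

```text
time_s: 7.25
position: [0.5552, 0.0781, 0.2132]
tool_rot: [[-0.994, -0.106, -0.0], [-0.106, 0.994, 0.0], [0.0, 0.0, -1.0]]
ft_force: [-0.3, 0.2, -0.2]
grip_width: 0.0599
gripper_force: 0.0
```

Run:
```python
from h import *
w=snap("wrist","4");print(env.observe()["position"])
a=topdown(w,.4,.72,-.1,.35,.022,1600)
h=cv2.cvtColor(a,cv2.COLOR_RGB2HSV).astype(int);g=((h[...,0]>60)&(h[...,0]<92)&(h[...,1]>80)).astype(np.uint8)
g=cv2.morphologyEx(g,cv2.MORPH_CLOSE,np.ones((15,15)));go=cv2.morphologyEx(g,cv2.MORPH_OPEN,np.ones((40,40)))
for m in(g,go):
    v,u=np.nonzero(m);r=cv2.minAreaRect(np.c_[u,v].astype(np.float32));print("x %.4f y %.4f"%(.72-r[0][1]/1600,.35-r[0][0]/1600),np.round(np.array(r[1])/1.6,1),r[2])
cv2.imwrite("pics/w4.png",topdown(w,.4,.72,-.1,.35,.008,1600)[...,::-1])
```

```text
[0.55776953 0.07410992 0.21990415]
x 0.5798 y 0.1593 [140.8  38.1] 84.0938491821289
x 0.5550 y 0.1563 [38.7 66.2] 0.0
```

View pics/w4.png

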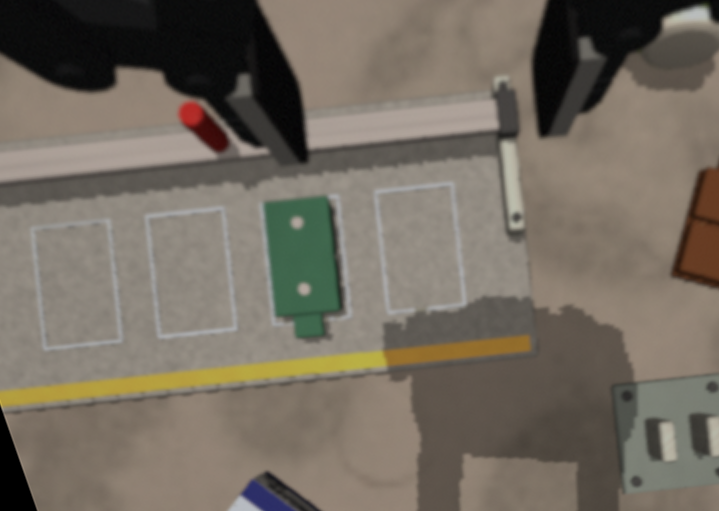

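Pad d is in bay 2, within about 1 mm of the outline's centre; bay 1 shows at (421,248) and bay 3 at (191,272). Now for the first pad to flip.

Call:
{"fn": "servo_tool", "kwargs": {
  "steps": [
    {"tx": 0.6, "ty": -3.9, "tz": -1, "yaw": -2.4, "claw": 6},
    {"tx": 0.6, "ty": -3.9, "tz": -1, "yaw": -2.4, "claw": 6},
    {"tx": 0.6, "ty": -3.9, "tz": -1, "yaw": -2.4, "claw": 6},
    {"tx": 0.6, "ty": -3.9, "tz": -1, "yaw": -2.4, "claw": 6},
    {"tx": 0.6, "ty": -3.9, "tz": -1, "yaw": -2.5, "claw": 6},
    {"tx": 0.7, "ty": -3.9, "tz": -1, "yaw": -2.5, "claw": 6},
    {"tx": 0.7, "ty": -3.9, "tz": -1, "yaw": -2.5, "claw": 6},
    {"tx": 0.7, "ty": -4, "tz": 0, "yaw": -2.5, "claw": 6},
    {"tx": 0, "ty": 0, "tz": 0, "yaw": 0, "claw": 6},
    {"tx": 0, "ty": 0, "tz": 0, "yaw": 0, "claw": 6}
  ],
  "newtons": 20
}}

```text
time_s: 8.3
position: [0.6065, -0.2346, 0.1409]
tool_rot: [[-0.972, 0.236, -0.001], [0.236, 0.972, 0.001], [0.001, 0.001, -1.0]]
ft_force: [0.3, -0.3, -0.5]
grip_width: 0.0599
gripper_force: 0.0
```

Run:
```python
from h import *
w=snap("wrist","5");s=env.observe();print(s["position"],np.round(s["q"],1),np.degrees(np.arctan2(s["tool_rot"][1][0],s["tool_rot"][0][0])))
pad(w,(.597,-.236),.07)
```

```text
[ 0.60650298 -0.23363501  0.14116976] [ -31.5   36.8   66.5    0.    76.8 -107.9] 166.42054539005974
green
(np.int32(291), [255.0, 136.0], [0.5603, -0.2258], [560.4, -223.8], [25.7, 13.4], 76.4)
black
(np.int32(3059), [254.0, 178.0], [0.5963, -0.2352], [597.4, -235.2], [38.3, 65.6], 76.9)
```

Call:
{"fn": "servo_tool", "kwargs": {
  "steps": [
    {"tx": 0.3, "ty": -0.4, "tz": -3, "yaw": 0, "claw": 6},
    {"tx": 0, "ty": 0, "tz": -3, "yaw": 0, "claw": 6},
    {"tx": 0, "ty": 0, "tz": -3, "yaw": 0, "claw": 6},
    {"tx": 0, "ty": 0, "tz": -1.6, "yaw": 0, "claw": 6},
    {"tx": 0, "ty": 0, "tz": -0.8, "yaw": 0, "claw": 6},
    {"tx": 0, "ty": 0, "tz": -0.1, "yaw": 0, "claw": 6},
    {"tx": 0, "ty": 0, "tz": 0, "yaw": 0, "claw": 3},
    {"tx": 0, "ty": 0, "tz": 0, "yaw": 0, "claw": 3},
    {"tx": 0, "ty": 0, "tz": 0, "yaw": 0, "claw": 3},
    {"tx": 0, "ty": 0, "tz": 0, "yaw": 0, "claw": 3}
  ],
  "newtons": 20
}}

```text
time_s: 9.35
position: [0.6102, -0.2383, 0.0279]
tool_rot: [[-0.972, 0.235, 0.002], [0.235, 0.972, -0.001], [-0.002, -0.0, -1.0]]
ft_force: [-0.1, 2.2, 6.6]
grip_width: 0.0395
gripper_force: 20.9
```

Call:
{"fn": "servo_tool", "kwargs": {
  "steps": [
    {"tx": 0, "ty": 0, "tz": 4, "yaw": 0, "claw": 3},
    {"tx": -0.5, "ty": 0.4, "tz": 4, "yaw": -8.5, "claw": 3},
    {"tx": -2, "ty": 0.6, "tz": 2, "yaw": -8.5, "claw": 3},
    {"tx": -2, "ty": 0.6, "tz": 0, "yaw": -8.5, "claw": 3},
    {"tx": -2, "ty": 0.6, "tz": 0, "yaw": -8.5, "claw": 3},
    {"tx": -2, "ty": 0.6, "tz": 0, "yaw": -8.5, "claw": 3},
    {"tx": -2, "ty": 0.6, "tz": 0, "yaw": -8.5, "claw": 3},
    {"tx": -2, "ty": 0.6, "tz": 0, "yaw": -8.5, "claw": 3},
    {"tx": -2, "ty": 0.6, "tz": 0, "yaw": -8.5, "claw": 3},
    {"tx": -1.6, "ty": 1.2, "tz": 0, "yaw": -8.4, "claw": 3},
    {"tx": 0, "ty": 0, "tz": 0, "yaw": 0, "claw": 3},
    {"tx": 0, "ty": 0, "tz": 0, "yaw": 0, "claw": 3}
  ]
}}

```text
time_s: 10.55
position: [0.449, -0.1807, 0.1269]
tool_rot: [[-0.003, 1.0, 0.001], [1.0, 0.003, -0.001], [-0.001, 0.001, -1.0]]
ft_force: [0.7, 0.2, -1.9]
grip_width: 0.0392
gripper_force: 21.0
```

Run:
```python
from h import *
w=snap("wrist","6");d=snap("side","6");s=env.observe();print(s["position"],np.round(s["q"],1),np.degrees(np.arctan2(s["tool_rot"][1][0],s["tool_rot"][0][0])))
a=cv2.resize(w["p"],(480,360));b=cv2.resize(d["p"][130:290,200:400],None,fx=1.8,fy=2.25)
cv2.imwrite("pics/w6.png",np.hstack([a,cv2.resize(d["p"][140:250,230:330],(320,360),interpolation=cv2.INTER_CUBIC)])[...,::-1])
c=cloud(w);m=(np.abs(c[...,0]-.45)<.05)&(np.abs(c[...,1]+.075)<.05)
for lo,hi,nm,z in((.003,.010,"base",.006),(.027,.037,"walls",.032)):
    print(nm);[print(b) for b in blobs(w,m&(c[...,2]>lo)&(c[...,2]<hi),z,60)]
```

```text
[ 0.44937233 -0.18088557  0.12672089] [-36.   23.2  95.5  -0.   61.3 -36.1] 90.11429226093291
base
(np.int32(7394), [257.0, 53.0], [0.4489, -0.0716], [448.9, -72.3], [69.2, 69.3], 6.1)
walls
(np.int32(532), [255.0, 26.0], [0.4474, -0.0589], [447.4, -59.1], [23.5, 9.7], 6.2)
(np.int32(458), [259.0, 70.0], [0.4504, -0.0862], [450.4, -86.2], [23.5, 9.2], 6.1)
```

View pics/w6.png

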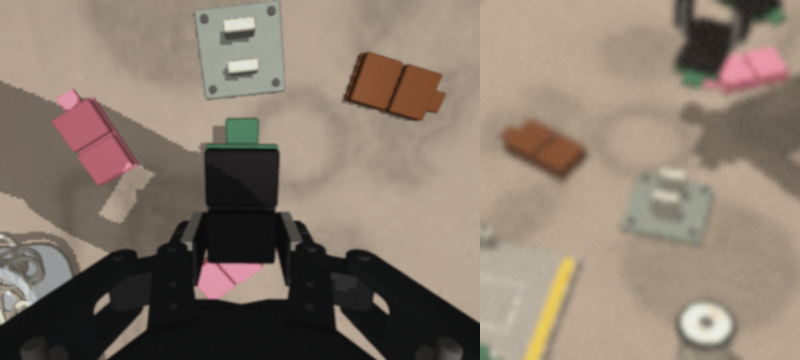

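The wrist view shows the pad held level with its tab towards the stand. The stand walls sit at (240,25) and (243,67), with the slot yawed about 6°. Next I'll check the pad's tilt and how deep the fingertips reach.

Run:
```python
from h import *
w=load("wrist6");c=cloud(w);h=hsv(w)
k=(h[...,2]<60)&(np.abs(c[...,0]-.449)<.016)&(np.abs(c[...,1]+.165)<.04)&(c[...,2]>.09)&(c[...,2]<.13)
P=c[k];A=np.c_[P[:,:2]-[.449,-.18],np.ones(len(P))];print(len(P),np.linalg.lstsq(A,P[:,2],rcond=None)[0],P[:,1].min(),P[:,1].max())
for sgn in(1,-1):
    f=(sgn*(c[...,0]-.449)>.021)&(sgn*(c[...,0]-.449)<.04)&(np.abs(c[...,1]+.175)<.03)&(c[...,2]>.06)&(c[...,2]<.2)
    print(np.percentile(c[f][:,2],[0,1,5,20]),np.percentile(c[f][:,1],[5,95]))
```

```text
7648 [ 0.0025307  -0.00502842  0.11214467] -0.20198198380224847 -0.1358359151539818
[0.11273091 0.11660168 0.1253647  0.14979089] [-0.18353564 -0.16343058]
[0.11282717 0.11690404 0.12597301 0.152358  ] [-0.18418538 -0.16361014]
```

Call:
{"fn": "servo_tool", "kwargs": {
  "steps": [
    {"tx": 0, "ty": 0, "tz": -3, "yaw": 6, "claw": 3},
    {"tx": 0, "ty": 0, "tz": -3, "yaw": 0, "claw": 3},
    {"tx": 0, "ty": 0, "tz": -2.5, "yaw": 0, "claw": 3},
    {"tx": 0, "ty": 0, "tz": -1.3, "yaw": 0, "claw": 3},
    {"tx": 0, "ty": 0, "tz": 0, "yaw": 0, "claw": 3},
    {"tx": 0, "ty": 0, "tz": 0, "yaw": 0, "claw": 5},
    {"tx": 0, "ty": 0, "tz": 0, "yaw": 0, "claw": 5},
    {"tx": 0, "ty": 0, "tz": -0.6, "yaw": 0, "claw": 5},
    {"tx": 0, "ty": 0, "tz": -0.4, "yaw": 0, "claw": 5},
    {"tx": 0, "ty": 0, "tz": 0, "yaw": 0, "claw": 5},
    {"tx": 0, "ty": 0, "tz": 0, "yaw": 0, "claw": 5}
  ]
}}

```text
time_s: 11.75
position: [0.4486, -0.1803, 0.0185]
tool_rot: [[-0.104, 0.995, -0.0], [0.995, 0.104, 0.0], [0.0, -0.0, -1.0]]
ft_force: [0.1, -0.1, -0.4]
grip_width: 0.0499
gripper_force: 0.0
```

Call:
{"fn": "servo_tool", "kwargs": {
  "steps": [
    {"tx": 0, "ty": 0, "tz": 0, "yaw": 0, "claw": 3},
    {"tx": 0, "ty": 0, "tz": 0, "yaw": 0, "claw": 3},
    {"tx": 0, "ty": 0, "tz": 0, "yaw": 0, "claw": 3},
    {"tx": 0, "ty": 0, "tz": 3, "yaw": 0, "claw": 3},
    {"tx": 0, "ty": 0, "tz": 3, "yaw": 0, "claw": 3},
    {"tx": 0.3, "ty": 3, "tz": 0, "yaw": 0, "claw": 3},
    {"tx": 0.3, "ty": 2.8, "tz": 0, "yaw": 0, "claw": 3},
    {"tx": 0, "ty": 0, "tz": -1, "yaw": 0, "claw": 3},
    {"tx": 0, "ty": 0, "tz": 0, "yaw": 0, "claw": 3},
    {"tx": 0, "ty": 0, "tz": 0, "yaw": 0, "claw": 3}
  ],
  "newtons": 20
}}

```text
time_s: 12.75
position: [0.4546, -0.123, 0.0682]
tool_rot: [[-0.104, 0.995, -0.001], [0.995, 0.104, 0.0], [0.0, -0.001, -1.0]]
ft_force: [1.0, -0.3, -1.5]
grip_width: 0.0393
gripper_force: 21.3
```

Call:
{"fn": "servo_tool", "kwargs": {
  "steps": [
    {"tx": 0, "ty": 0, "tz": -1, "yaw": 0, "claw": 3},
    {"tx": 0, "ty": 0, "tz": -0.5, "yaw": 0, "claw": 3},
    {"tx": 0, "ty": 0, "tz": -0.3, "yaw": 0, "claw": 3},
    {"tx": 0, "ty": 0, "tz": -0.3, "yaw": 0, "claw": 3},
    {"tx": 0, "ty": 0, "tz": -0.2, "yaw": 0, "claw": 3},
    {"tx": 0, "ty": 0, "tz": 0, "yaw": 0, "claw": 3}
  ]
}}

```text
time_s: 13.35
position: [0.4549, -0.1232, 0.0458]
tool_rot: [[-0.105, 0.995, 0.001], [0.995, 0.105, -0.001], [-0.001, 0.001, -1.0]]
ft_force: [-1.7, -2.8, 3.3]
grip_width: 0.0393
gripper_force: 22.4
```

```bash
cat >> h.py <<'E'
def tilt(s,tcp,v,zlo=.0,zhi=.2):
    """slope of the dark/green pad between the fingers, in the tool's x-z plane"""
    c=cloud(s);h=hsv(s);r=c-np.r_[tcp[:2],0];al=r[...,0]*v[0]+r[...,1]*v[1];la=r[...,0]*v[1]-r[...,1]*v[0]
    k=((h[...,2]<60)|((h[...,0]>60)&(h[...,0]<92)&(h[...,1]>90)))&(np.abs(la)<.014)&(np.abs(al)<.07)&(c[...,2]>zlo)&(c[...,2]<tcp[2]+.05)
    p=np.c_[al[k],c[...,2][k]];m=p.mean(0);d=np.linalg.svd((p-m)[::7],full_matrices=False)[2][0]
    print(len(p),"mean",m.round(4),"tilt",round(float(np.degrees(np.arctan(d[1]/d[0]))),1),"al",p[:,0].min().round(3),p[:,0].max().round(3),"z",p[:,1].min().round(3),p[:,1].max().round(3))
E
python3 - <<'E'
from h import *
s=env.observe();w=snap("wrist","7");tilt(w,s["position"],np.array(s["tool_rot"])[:2,0],.02);print(s["position"],s["ft_force"])
E
```

```text
8825 mean [0.0206 0.042 ] tilt 2.1 al -0.022 0.06 z 0.035 0.048
[ 0.45490081 -0.12319687  0.04575304] [-1.67600527 -2.81760009  3.33040612]
```

Call:
{"fn": "servo_tool", "kwargs": {
  "steps": [
    {"tx": 0, "ty": 0, "tz": -0.3, "yaw": 0, "claw": 3},
    {"tx": 0, "ty": 0, "tz": -0.3, "yaw": 0, "claw": 3},
    {"tx": 0, "ty": 0, "tz": -0.3, "yaw": 0, "claw": 3},
    {"tx": 0, "ty": 0, "tz": 0, "yaw": 0, "claw": 3}
  ]
}}

```text
time_s: 13.8
position: [0.4549, -0.123, 0.0366]
tool_rot: [[-0.104, 0.995, 0.001], [0.995, 0.104, -0.001], [-0.001, 0.001, -1.0]]
ft_force: [-1.0, -5.2, 3.4]
grip_width: 0.0392
gripper_force: 23.6
```

Run:
```python
from h import *
s=env.observe();w=snap("wrist","8");tilt(w,s["position"],np.array(s["tool_rot"])[:2,0],.02);print(s["position"],s["ft_force"],s["wrist_torque"])
```

```text
8563 mean [0.0225 0.0396] tilt 14.5 al -0.022 0.058 z 0.024 0.049
[ 0.45494108 -0.12295632  0.03662806] [-0.99880886 -5.22092569  3.40111305] [-0.56901405  0.20111458  0.04924399]
```

Call:
{"fn": "servo_tool", "kwargs": {
  "steps": [
    {"tx": -0.05, "ty": 0.5, "tz": -0.1, "yaw": 0, "claw": 3},
    {"tx": -0.05, "ty": 0.5, "tz": -0.1, "yaw": 0, "claw": 3},
    {"tx": -0.05, "ty": 0.4, "tz": 0, "yaw": 0, "claw": 3},
    {"tx": 0, "ty": 0, "tz": 0, "yaw": 0, "claw": 3}
  ]
}}

```text
time_s: 14.25
position: [0.4555, -0.1102, 0.0359]
tool_rot: [[-0.105, 0.995, 0.006], [0.995, 0.105, -0.004], [-0.005, 0.006, -1.0]]
ft_force: [1.8, -7.9, 12.2]
grip_width: 0.0395
gripper_force: 26.9
```

Run:
```python
from h import *
s=env.observe();w=snap("wrist","9");tilt(w,s["position"],np.array(s["tool_rot"])[:2,0],.02);print(s["position"],s["ft_force"],s["wrist_torque"])
```

```text
7933 mean [0.0212 0.0441] tilt 22.0 al -0.024 0.053 z 0.022 0.055
[ 0.45545671 -0.1101876   0.03591012] [ 1.82103016 -7.91326063 12.17335845] [-1.19212452 -0.21908219 -0.03327705]
```

Call:
{"fn": "servo_tool", "kwargs": {
  "steps": [
    {"tx": 0, "ty": 0.2, "tz": -0.3, "yaw": 0, "claw": 3},
    {"tx": -0.05, "ty": 0.2, "tz": -0.3, "yaw": 0, "claw": 3},
    {"tx": -0.05, "ty": 0.2, "tz": 0, "yaw": 0, "claw": 3},
    {"tx": 0, "ty": 0, "tz": 0, "yaw": 0, "claw": 3}
  ]
}}

```text
time_s: 14.7
position: [0.4554, -0.1063, 0.0303]
tool_rot: [[-0.105, 0.994, 0.009], [0.994, 0.105, -0.008], [-0.009, 0.008, -1.0]]
ft_force: [-0.6, -21.5, 12.2]
grip_width: 0.0394
gripper_force: 32.3
```

Run:
```python
from h import *
s=env.observe();w=snap("wrist","10");d=snap("scene","10");tilt(w,s["position"],np.array(s["tool_rot"])[:2,0],.02);print(s["position"],s["ft_force"],s["wrist_torque"])
e=snap("side","10")
cv2.imwrite("pics/w10.png",np.hstack([cv2.resize(d["p"][180:280,190:310],(400,400),interpolation=cv2.INTER_CUBIC),cv2.resize(e["p"][150:230,250:330],(400,400),interpolation=cv2.INTER_CUBIC)])[...,::-1])
```

```text
6522 mean [0.0211 0.0476] tilt 30.3 al -0.018 0.046 z 0.02 0.06
[ 0.45535139 -0.10626074  0.03030642] [ -0.59327394 -21.46207731  12.243727  ] [-3.09027872  0.02886648  0.08444596]
```

View pics/w10.png

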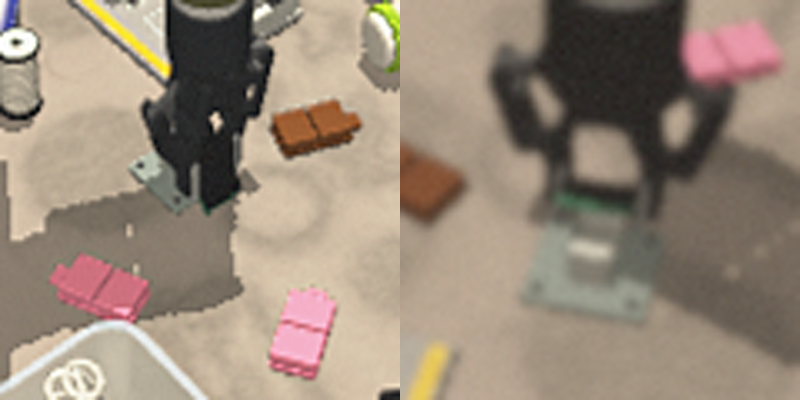

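The side crops show the pad levered up against the near wall, at about 30–35° of tilt. I'll finish erecting it by pushing its lower end against the far wall's outer face.

Call:
{"fn": "servo_tool", "kwargs": {
  "steps": [
    {"tx": 0.1, "ty": -0.7, "tz": 1, "yaw": 0, "claw": 3},
    {"tx": 0, "ty": 0, "tz": 3, "yaw": 0, "claw": 3},
    {"tx": 0, "ty": 0, "tz": 3, "yaw": 0, "claw": 3},
    {"tx": -0.3, "ty": 3, "tz": 0, "yaw": 0, "claw": 3},
    {"tx": -0.3, "ty": 3, "tz": 0, "yaw": 0, "claw": 3},
    {"tx": -0.3, "ty": 2.9, "tz": 0, "yaw": 0, "claw": 3},
    {"tx": 0, "ty": 0, "tz": -3, "yaw": 0, "claw": 3},
    {"tx": 0, "ty": 0, "tz": -2.5, "yaw": 0, "claw": 3},
    {"tx": 0, "ty": 0, "tz": -1, "yaw": 0, "claw": 3},
    {"tx": 0, "ty": 0, "tz": 0, "yaw": 0, "claw": 3}
  ]
}}

```text
time_s: 15.85
position: [0.4433, -0.0196, 0.0326]
tool_rot: [[-0.104, 0.995, -0.003], [0.995, 0.104, 0.002], [0.002, -0.003, -1.0]]
ft_force: [0.2, 0.5, -0.5]
grip_width: 0.0392
gripper_force: 31.0
```

Run:
```python
from h import *
s=env.observe();w=snap("wrist","11");tilt(w,s["position"],np.array(s["tool_rot"])[:2,0],.02);print(s["position"],s["ft_force"],s["wrist_torque"])
r=np.array(s["position"][:2])-[.4489,-.0727];v=np.array([-.106,.994]);print("u",-r@v,"lat",r@[.994,.106])
```

```text
7187 mean [0.0205 0.0492] tilt 29.8 al -0.023 0.047 z 0.02 0.062
[ 0.44330615 -0.01955248  0.03261111] [ 0.20658114  0.54649857 -0.52676812] [ 0.02508847 -0.04153003  0.0171077 ]
u -0.05342158542193756 lat 7.334598885233599e-05
```

Call:
{"fn": "servo_tool", "kwargs": {
  "steps": [
    {"tx": 0.1, "ty": -0.9, "tz": 0, "yaw": 0, "claw": 3},
    {"tx": 0, "ty": -0.3, "tz": 0, "yaw": 0, "claw": 3},
    {"tx": 0.05, "ty": -0.3, "tz": 0.1, "yaw": 0, "claw": 3},
    {"tx": 0, "ty": -0.2, "tz": 0.3, "yaw": 0, "claw": 3},
    {"tx": 0.05, "ty": -0.1, "tz": 0.3, "yaw": 0, "claw": 3},
    {"tx": 0, "ty": 0, "tz": 0, "yaw": 0, "claw": 3}
  ]
}}

```text
time_s: 16.5
position: [0.4452, -0.0375, 0.0408]
tool_rot: [[-0.103, 0.995, -0.002], [0.995, 0.103, 0.003], [0.003, -0.002, -1.0]]
ft_force: [-2.5, 11.2, 1.9]
grip_width: 0.0397
gripper_force: 27.8
```

```bash
cat > st.py <<'E'
from h import *
import sys
s=env.observe();w=snap("wrist",sys.argv[1]);tilt(w,s["position"],np.array(s["tool_rot"])[:2,0],.02);print(np.round(s["position"],4),np.round(s["ft_force"],1),np.round(s["wrist_torque"],2))
r=np.array(s["position"][:2])-[.4489,-.0727];v=np.array([-.106,.994]);print("u",-r@v,"lat",r@[.994,.106])
E
python3 st.py 12
```

```text
5847 mean [0.0262 0.0658] tilt 41.8 al -0.014 0.046 z 0.022 0.081
[ 0.4452 -0.0375  0.0408] [-2.5 11.2  1.9] [1.82 0.25 0.02]
u -0.03537354863869612 lat 0.00010032672134483054
```

Call:
{"fn": "servo_tool", "kwargs": {
  "steps": [
    {"tx": 0, "ty": -0.2, "tz": 0.25, "yaw": 0, "claw": 3},
    {"tx": 0.05, "ty": -0.2, "tz": 0.25, "yaw": 0, "claw": 3},
    {"tx": 0, "ty": -0.2, "tz": 0.2, "yaw": 0, "claw": 3},
    {"tx": 0, "ty": 0, "tz": 0, "yaw": 0, "claw": 3}
  ]
}}

```text
time_s: 16.95
position: [0.4455, -0.0437, 0.0476]
tool_rot: [[-0.103, 0.995, -0.003], [0.995, 0.103, 0.003], [0.003, -0.002, -1.0]]
ft_force: [-1.4, 8.3, -2.1]
grip_width: 0.039
gripper_force: 25.4
```

```bash
python3 st.py 13
```

```text
4035 mean [0.0292 0.0821] tilt 47.9 al -0.007 0.042 z 0.029 0.094
[ 0.4455 -0.0437  0.0476] [-1.4  8.3 -2.1] [ 1.52  0.36 -0.02]
u -0.029198576177108942 lat -0.00027699311602236967
```

Call:
{"fn": "servo_tool", "kwargs": {
  "steps": [
    {"tx": 0, "ty": -0.2, "tz": 0.2, "yaw": 0, "claw": 3},
    {"tx": 0, "ty": -0.2, "tz": 0.1, "yaw": 0, "claw": 3},
    {"tx": 0, "ty": 0, "tz": 0, "yaw": 0, "claw": 3}
  ]
}}

```text
time_s: 17.3
position: [0.4456, -0.0477, 0.0504]
tool_rot: [[-0.103, 0.995, -0.003], [0.995, 0.103, 0.003], [0.003, -0.002, -1.0]]
ft_force: [-1.0, 8.4, -3.3]
grip_width: 0.0394
gripper_force: 23.7
```

```bash
python3 st.py 14
python3 - <<'E'
from h import *
w=load("wrist14");d=snap("side","14");e=snap("scene","14")
cv2.imwrite("pics/w14.png",np.hstack([cv2.resize(w["p"][40:340,120:400],(280,300)),cv2.resize(d["p"][150:230,250:330],(300,300),interpolation=cv2.INTER_CUBIC),cv2.resize(e["p"][170:240,200:270],(220,300),interpolation=cv2.INTER_CUBIC)])[...,::-1])
E
```

```text
3500 mean [0.028  0.0892] tilt 43.0 al 0.019 0.038 z 0.082 0.1
[ 0.4456 -0.0477  0.0504] [-1.   8.4 -3.3] [1.5  0.19 0.03]
u -0.025166648978429094 lat -0.0006183613486246335
```

View pics/w14.png

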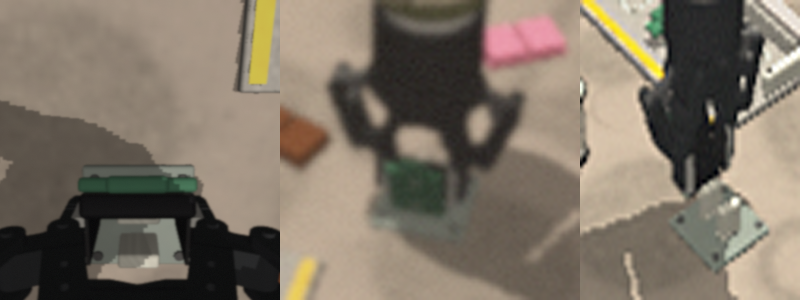

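The side crop shows the green backing face nearly upright, roughly 60°, with the tab end close below the gripper body. I'll set the plain end into the slot and change grip there.

Call:
{"fn": "servo_tool", "kwargs": {
  "steps": [
    {"tx": 0, "ty": 0.5, "tz": 0, "yaw": 0, "claw": 3},
    {"tx": 0, "ty": 0, "tz": 2, "yaw": 0, "claw": 3},
    {"tx": 0, "ty": 0, "tz": 1.5, "yaw": 0, "claw": 3},
    {"tx": 0.2, "ty": -1.2, "tz": 0, "yaw": 0, "claw": 3},
    {"tx": 0.1, "ty": -1.0, "tz": 0, "yaw": 0, "claw": 3},
    {"tx": 0, "ty": 0, "tz": -1.5, "yaw": 0, "claw": 3},
    {"tx": 0, "ty": 0, "tz": -1, "yaw": 0, "claw": 3},
    {"tx": 0, "ty": 0, "tz": -0.5, "yaw": 0, "claw": 3},
    {"tx": 0, "ty": 0, "tz": -0.3, "yaw": 0, "claw": 3},
    {"tx": 0, "ty": 0, "tz": 0, "yaw": 0, "claw": 3}
  ]
}}

```text
time_s: 18.45
position: [0.45, -0.0673, 0.0544]
tool_rot: [[-0.105, 0.994, 0.002], [0.994, 0.105, -0.003], [-0.004, 0.001, -1.0]]
ft_force: [-11.2, -7.5, 38.6]
grip_width: 0.0392
gripper_force: 36.5
```

```bash
python3 st.py 15
```

```text
3285 mean [0.0229 0.0935] tilt 82.6 al 0.009 0.034 z 0.036 0.104
[ 0.45   -0.0673  0.0544] [-11.2  -7.5  38.6] [-0.96  2.07  0.06]
u -0.005257269549604922 lat 0.0016577203419200338
```

Call:
{"fn": "servo_tool", "kwargs": {
  "steps": [
    {"tx": 0, "ty": 0, "tz": 0.7, "yaw": 0, "claw": 3},
    {"tx": -0.2, "ty": 0.4, "tz": 0, "yaw": 0, "claw": 3},
    {"tx": 0, "ty": 0, "tz": 0, "yaw": 0, "claw": 3}
  ]
}}

```text
time_s: 18.8
position: [0.447, -0.061, 0.0588]
tool_rot: [[-0.104, 0.995, -0.001], [0.995, 0.104, 0.001], [0.001, -0.001, -1.0]]
ft_force: [0.3, 0.5, -0.9]
grip_width: 0.0398
gripper_force: 32.1
```

```bash
python3 st.py 16;python3 - <<'E'
from h import *
w=load("wrist16");c=cloud(w);v=np.array([-.106,.994]);r=c-[.4489,-.0727,0];al=r[...,1]*v[1]+r[...,0]*v[0];la=r[...,0]*.994+r[...,1]*.106
h=hsv(w)
for nm,m in(("green",(h[...,0]>60)&(h[...,0]<92)&(h[...,1]>90)),("black",(h[...,2]<60))):
    k=m&(np.abs(la)<.016)&(al>-.01)&(al<.05)&(c[...,2]<.12)&(c[...,2]>.03)
    if k.sum()<30: continue
    for z in np.arange(.04,.12,.005):
        q=k&(np.abs(c[...,2]-z)<.0025)
        if q.sum()>10: print(nm,round(z,3),q.sum(),al[q].min().round(4),al[q].max().round(4))
E
```

```text
3283 mean [0.0227 0.0978] tilt 82.8 al 0.009 0.034 z 0.04 0.109
[ 0.447  -0.061   0.0588] [ 0.3  0.5 -0.9] [ 0.    0.04 -0.04]
u -0.011799225708289373 lat -0.0006039806591114933
green 0.06 39 0.0272 0.0287
green 0.065 36 0.0295 0.0306
green 0.07 30 0.0307 0.0323
green 0.075 54 0.0324 0.0336
green 0.08 60 0.0341 0.0358
green 0.085 63 0.036 0.0375
green 0.09 69 0.0377 0.0393
green 0.095 106 0.0394 0.0412
green 0.1 691 0.0357 0.0427
green 0.105 136 0.0382 0.0447
green 0.11 117 0.0433 0.0465
green 0.115 1283 0.0417 0.0472
black 0.045 11 0.0219 0.0226
black 0.05 53 0.024 0.0254
black 0.055 13 0.0254 0.026
black 0.06 69 0.0272 0.0287
black 0.065 48 0.0295 0.0306
black 0.07 32 0.0307 0.0323
black 0.075 74 0.0324 0.0336
black 0.08 84 0.0341 0.0358
black 0.085 76 0.036 0.0377
black 0.09 98 0.0377 0.0393
black 0.095 137 0.0394 0.0412
black 0.1 1200 0.0273 0.0427
black 0.105 1538 0.0284 0.0447
black 0.11 222 0.0204 0.0465
black 0.115 1308 0.0203 0.0472
```

Call:
{"fn": "servo_tool", "kwargs": {
  "steps": [
    {"tx": 0.1, "ty": -1.15, "tz": 0, "yaw": 0, "claw": 3},
    {"tx": 0, "ty": 0, "tz": 0, "yaw": 0, "claw": 3},
    {"tx": 0, "ty": 0, "tz": -0.6, "yaw": 0, "claw": 3},
    {"tx": 0, "ty": 0, "tz": -0.4, "yaw": 0, "claw": 3},
    {"tx": 0, "ty": 0, "tz": 0, "yaw": 0, "claw": 3}
  ]
}}

```text
time_s: 19.35
position: [0.4482, -0.0726, 0.0488]
tool_rot: [[-0.104, 0.995, -0.002], [0.995, 0.104, 0.001], [0.001, -0.001, -1.0]]
ft_force: [-0.7, 0.4, -1.4]
grip_width: 0.0398
gripper_force: 32.1
```

```bash
cat > bk.py <<'E'
from h import *
import sys
s=env.observe();w=snap("wrist",sys.argv[1]);c=cloud(w);S=np.array([.4489,-.0727,0]) if len(sys.argv)<4 else np.r_[s["position"][:2],0]
v=np.array(s["tool_rot"])[:2,0] if len(sys.argv)>3 else np.array([-.106,.994]);r=c-S;al=r[...,:2]@v;la=r[...,0]*v[1]-r[...,1]*v[0];h=hsv(w)
g=(h[...,0]>60)&(h[...,0]<92)&(h[...,1]>90)&(np.abs(la)<.016)&(np.abs(al)<.08)&(c[...,2]<.16)&(c[...,2]>.01)
print(np.round(s["position"],4),np.round(s["ft_force"],1),"u",(np.array(s["position"][:2])-S[:2])@v)
zz=c[...,2]
for lo,hi in((.03,.05),(.05,.07),(.07,.085),(.085,.1),(.1,.11),(.11,.13)):
    q=g&(zz>lo)&(zz<hi)
    if q.sum()>15: print(round(float(zz[q].mean()),4),q.sum(),"max al",np.percentile(al[q],90).round(4),"min",np.percentile(al[q],10).round(4))
q=g&(np.abs(la)<.007);print("tab top z",np.percentile(zz[q],99).round(4) if q.sum() else None)
E
python3 bk.py 17
```

```text
[ 0.4482 -0.0726  0.0488] [-0.7  0.4 -1.4] u 0.00015462687989640006
0.0492 25 max al 0.0163 min 0.0158
0.0614 193 max al 0.0232 min 0.017
0.0787 214 max al 0.0283 min 0.0247
0.0916 912 max al 0.0321 min 0.027
0.1044 1363 max al 0.0348 min 0.0314
tab top z 0.1061
```

Call:
{"fn": "servo_tool", "kwargs": {
  "steps": [
    {"tx": 0, "ty": 0, "tz": -0.4, "yaw": 0, "claw": 3},
    {"tx": 0, "ty": 0, "tz": 0, "yaw": 0, "claw": 3},
    {"tx": 0, "ty": 0, "tz": 0, "yaw": 0, "claw": 4.6},
    {"tx": 0, "ty": 0, "tz": 0, "yaw": 0, "claw": 5},
    {"tx": 0, "ty": 0, "tz": 0, "yaw": 0, "claw": 5},
    {"tx": 0, "ty": 0, "tz": 0.5, "yaw": 0, "claw": 5},
    {"tx": 0, "ty": 0, "tz": 0.5, "yaw": 0, "claw": 5},
    {"tx": 0, "ty": 0, "tz": 0, "yaw": 0, "claw": 5}
  ]
}}

```text
time_s: 20.2
position: [0.449, -0.073, 0.0563]
tool_rot: [[-0.105, 0.995, 0.001], [0.995, 0.105, -0.001], [-0.001, 0.001, -1.0]]
ft_force: [-0.1, -0.8, -0.4]
grip_width: 0.05
gripper_force: 0.0
```

```bash
python3 bk.py 18
```

```text
[ 0.449  -0.073   0.0563] [-0.1 -0.8 -0.4] u -0.00026270297820526946
0.0406 923 max al 0.0066 min 0.0059
0.0608 1232 max al 0.0068 min 0.0061
0.0764 1422 max al 0.007 min 0.0042
0.0884 723 max al 0.007 min 0.004
tab top z 0.0902
```

The depth slices show the pad standing vertical in the slot, with the tab top at z = 90 mm, the backing facing +v and the lining −v. I'll regrip near the tab end and carry it to bay 1.

Call:
{"fn": "servo_tool", "kwargs": {
  "steps": [
    {"tx": 0, "ty": 0, "tz": 1.2, "yaw": 0, "claw": 5},
    {"tx": 0, "ty": 0, "tz": 1, "yaw": 0, "claw": 5},
    {"tx": 0, "ty": 0, "tz": 0, "yaw": 0, "claw": 3},
    {"tx": 0, "ty": 0, "tz": 0, "yaw": 0, "claw": 3},
    {"tx": 0, "ty": 0, "tz": 0, "yaw": 0, "claw": 3},
    {"tx": 0, "ty": 0, "tz": 0, "yaw": 0, "claw": 3},
    {"tx": 0, "ty": 0, "tz": 2, "yaw": 0, "claw": 3},
    {"tx": 0, "ty": 0, "tz": 3, "yaw": 0, "claw": 3},
    {"tx": 0, "ty": 0, "tz": 1, "yaw": 0, "claw": 3}
  ],
  "newtons": 20
}}

```text
time_s: 21.15
position: [0.4493, -0.0731, 0.1393]
tool_rot: [[-0.105, 0.995, 0.003], [0.995, 0.105, -0.001], [-0.002, 0.003, -1.0]]
ft_force: [-0.3, 0.3, -1.8]
grip_width: 0.0396
gripper_force: 21.4
```

```bash
python3 bk.py 19
```

```text
[ 0.4493 -0.0731  0.1393] [-0.3  0.3 -1.8] u -0.00042280506826136596
0.0781 221 max al 0.0061 min 0.0056
0.0931 397 max al 0.0063 min 0.0057
0.1053 330 max al 0.0064 min 0.0058
0.1206 749 max al 0.0065 min 0.0059
tab top z 0.1505
```

Call:
{"fn": "servo_tool", "kwargs": {
  "steps": [
    {"tx": 1.4, "ty": 1.5, "tz": 0, "yaw": -8.2, "claw": 3},
    {"tx": 1.4, "ty": 1.5, "tz": 0, "yaw": -8.2, "claw": 3},
    {"tx": 1.4, "ty": 1.5, "tz": 0, "yaw": -8.2, "claw": 3},
    {"tx": 1.4, "ty": 1.5, "tz": 0, "yaw": -8.2, "claw": 3},
    {"tx": 1.4, "ty": 1.5, "tz": 0, "yaw": -8.2, "claw": 3},
    {"tx": 1.4, "ty": 1.5, "tz": 0, "yaw": -8.2, "claw": 3},
    {"tx": 1.4, "ty": 1.5, "tz": 0, "yaw": -8.2, "claw": 3},
    {"tx": 1.5, "ty": 1.5, "tz": 0, "yaw": -8.2, "claw": 3},
    {"tx": 1.5, "ty": 1.5, "tz": 0, "yaw": -8.2, "claw": 3},
    {"tx": 1.5, "ty": 1.5, "tz": 0, "yaw": -8.2, "claw": 3},
    {"tx": 1.5, "ty": 1.5, "tz": 0, "yaw": -8, "claw": 3},
    {"tx": 0, "ty": 0, "tz": 0, "yaw": 0, "claw": 3},
    {"tx": 0, "ty": 0, "tz": 0, "yaw": 0, "claw": 3}
  ]
}}

```text
time_s: 22.5
position: [0.6061, 0.0922, 0.1359]
tool_rot: [[0.994, 0.107, -0.002], [0.107, -0.994, -0.0], [-0.002, -0.0, -1.0]]
ft_force: [-0.4, -0.5, -1.0]
grip_width: 0.0394
gripper_force: 21.4
```

```bash
python3 bk.py 20 x x; python3 -c "
from h import *
s=env.observe();print(s['position'],np.round(s['q'],1),np.degrees(np.arctan2(s['tool_rot'][1][0],s['tool_rot'][0][0])))"
```

```text
[0.6061 0.0922 0.1359] [-0.4 -0.5 -1. ] u 0.0
0.0687 29 max al 0.0067 min 0.0061
0.0779 263 max al 0.0069 min 0.0063
0.0929 430 max al 0.007 min 0.0065
0.1051 353 max al 0.0071 min 0.0066
0.1212 839 max al 0.0073 min 0.0067
tab top z 0.1469
[0.60593827 0.09185157 0.13631433] [-2.4 33.6 73.6 -0.  72.9 81.5] 6.11494395106832
```

Call:
{"fn": "servo_tool", "kwargs": {
  "steps": [
    {"tx": 0.1, "ty": 0, "tz": -2.5, "yaw": 0, "claw": 3},
    {"tx": 0, "ty": 0, "tz": -2, "yaw": 0, "claw": 3},
    {"tx": 0, "ty": 0, "tz": -0.7, "yaw": 0, "claw": 3},
    {"tx": 0, "ty": 0, "tz": -0.5, "yaw": 0, "claw": 3},
    {"tx": 0, "ty": 0, "tz": 0, "yaw": 0, "claw": 3},
    {"tx": -0.8, "ty": -0.1, "tz": 0, "yaw": 0, "claw": 3},
    {"tx": -0.8, "ty": -0.1, "tz": -0.1, "yaw": 0, "claw": 3},
    {"tx": 0, "ty": 0, "tz": 0, "yaw": 0, "claw": 3}
  ]
}}

```text
time_s: 23.35
position: [0.5913, 0.09, 0.0808]
tool_rot: [[0.995, 0.105, 0.002], [0.105, -0.995, -0.0], [0.002, 0.0, -1.0]]
ft_force: [-0.3, -0.2, 5.3]
grip_width: 0.0394
gripper_force: 22.3
```

```bash
python3 bk.py 21 x x
```

```text
[0.5913 0.09   0.0808] [-0.3 -0.2  5.3] u 0.0
0.0405 704 max al 0.0103 min 0.0091
0.0603 860 max al 0.009 min 0.0077
0.077 1056 max al 0.0078 min 0.0048
0.09 609 max al 0.0068 min 0.0036
tab top z 0.0927
```

Call:
{"fn": "servo_tool", "kwargs": {
  "steps": [
    {"tx": 0, "ty": 0, "tz": 0.5, "yaw": 0, "claw": 3},
    {"tx": 1.2, "ty": 0.1, "tz": 0, "yaw": 0, "claw": 3},
    {"tx": 0, "ty": 0, "tz": -0.5, "yaw": 0, "claw": 3},
    {"tx": 0, "ty": 0, "tz": -0.3, "yaw": 0, "claw": 3},
    {"tx": -0.4, "ty": 0, "tz": 0, "yaw": 0, "claw": 3},
    {"tx": -0.4, "ty": -0.1, "tz": 0, "yaw": 0, "claw": 3},
    {"tx": -0.4, "ty": 0, "tz": 0, "yaw": 0, "claw": 3}
  ]
}}

```text
time_s: 24.1
position: [0.5928, 0.09, 0.0781]
tool_rot: [[0.995, 0.104, 0.005], [0.104, -0.995, -0.0], [0.005, 0.001, -1.0]]
ft_force: [2.2, -0.5, 4.9]
grip_width: 0.0393
gripper_force: 24.3
```

```bash
python3 bk.py 22 x x
```

```text
[0.5928 0.09   0.0781] [ 2.2 -0.5  4.9] u 0.0
0.0405 973 max al 0.0181 min 0.0144
0.0602 1208 max al 0.0135 min 0.0096
0.077 1347 max al 0.009 min 0.0055
0.0895 651 max al 0.0056 min 0.0021
tab top z 0.0923
```

Call:
{"fn": "servo_tool", "kwargs": {
  "steps": [
    {"tx": -0.8, "ty": -0.1, "tz": -0.25, "yaw": 0, "claw": 3},
    {"tx": -0.8, "ty": -0.1, "tz": -0.3, "yaw": 0, "claw": 3},
    {"tx": -0.7, "ty": -0.1, "tz": -0.4, "yaw": 0, "claw": 3},
    {"tx": -0.7, "ty": 0, "tz": -0.5, "yaw": 0, "claw": 3},
    {"tx": 0, "ty": 0, "tz": 0, "yaw": 0, "claw": 3}
  ]
}}

```text
time_s: 24.65
position: [0.5605, 0.0869, 0.0621]
tool_rot: [[0.995, 0.105, -0.001], [0.105, -0.995, -0.0], [-0.001, 0.0, -1.0]]
ft_force: [-2.4, -1.1, 6.4]
grip_width: 0.0392
gripper_force: 26.5
```

```bash
python3 bk.py 23 x x
```

```text
[0.5605 0.0869 0.0621] [-2.4 -1.1  6.4] u 0.0
0.0405 2747 max al 0.0376 min 0.0228
0.0603 3335 max al 0.0192 min 0.004
0.0739 909 max al 0.0016 min -0.0044
tab top z 0.0773
```

Call:
{"fn": "servo_tool", "kwargs": {
  "steps": [
    {"tx": -0.7, "ty": -0.1, "tz": -0.6, "yaw": 0, "claw": 3},
    {"tx": -0.7, "ty": -0.1, "tz": -0.6, "yaw": 0, "claw": 3},
    {"tx": -0.6, "ty": 0, "tz": -0.7, "yaw": 0, "claw": 3},
    {"tx": -0.6, "ty": -0.1, "tz": -0.7, "yaw": 0, "claw": 3},
    {"tx": -0.4, "ty": 0, "tz": -0.7, "yaw": 0, "claw": 3},
    {"tx": 0, "ty": 0, "tz": 0, "yaw": 0, "claw": 3}
  ]
}}

```text
time_s: 25.3
position: [0.5304, 0.0842, 0.0279]
tool_rot: [[0.995, 0.104, -0.003], [0.104, -0.995, 0.0], [-0.003, -0.0, -1.0]]
ft_force: [-1.9, -0.4, 2.1]
grip_width: 0.0394
gripper_force: 25.0
```

```bash
python3 bk.py 24 x x; python3 -c "
from h import *
w=load('wrist24');s=env.observe();tilt(w,s['position'],np.array(s['tool_rot'])[:2,0],.012)"
```

```text
[0.5304 0.0842 0.0279] [-1.9 -0.4  2.1] u 0.0
0.0327 3802 max al 0.0199 min -0.006
tab top z 0.1507
10068 mean [0.0319 0.028 ] tilt -10.5 al -0.012 0.068 z 0.02 0.038
```

Call:
{"fn": "servo_tool", "kwargs": {
  "steps": [
    {"tx": -0.2, "ty": 0, "tz": -0.2, "yaw": 0, "claw": 3},
    {"tx": 0, "ty": 0, "tz": 0, "yaw": 0, "claw": 3},
    {"tx": 0, "ty": 0, "tz": 0, "yaw": 0, "claw": 4.3},
    {"tx": 0, "ty": 0, "tz": 0, "yaw": 0, "claw": 5.2},
    {"tx": 0, "ty": 0, "tz": 0, "yaw": 0, "claw": 5.2},
    {"tx": 0, "ty": 0, "tz": 4, "yaw": 0, "claw": 5.2},
    {"tx": 0, "ty": 0, "tz": 4, "yaw": 0, "claw": 5.2},
    {"tx": 0, "ty": 0, "tz": 3, "yaw": 0, "claw": 5.2},
    {"tx": 0, "ty": 0, "tz": 0, "yaw": 0, "claw": 5.2}
  ]
}}

```text
time_s: 26.25
position: [0.5312, 0.0842, 0.1409]
tool_rot: [[0.994, 0.105, 0.008], [0.105, -0.995, -0.0], [0.007, 0.001, -1.0]]
ft_force: [-0.5, 0.5, -1.2]
grip_width: 0.0521
gripper_force: 0.0
```

```bash
cat > tr.py <<'E'
from h import *
import sys
# pads on the tray: green top faces, top at z=.022
w=snap("wrist",sys.argv[1]);print(np.round(env.observe()["position"],4))
a=topdown(w,.45,.70,-.02,.36,.022,2000);h=cv2.cvtColor(a,cv2.COLOR_RGB2HSV).astype(int)
g=((h[...,0]>60)&(h[...,0]<92)&(h[...,1]>80)&(h[...,2]>25)).astype(np.uint8)
g=cv2.morphologyEx(g,cv2.MORPH_CLOSE,np.ones((17,17)));so=cv2.morphologyEx(g,cv2.MORPH_OPEN,np.ones((56,56)))
n,l,st,c=cv2.connectedComponentsWithStats(so)
for k in range(1,n):
    if st[k,4]<4000: continue
    ct=cv2.findContours((l==k).astype(np.uint8),cv2.RETR_EXTERNAL,cv2.CHAIN_APPROX_NONE)[0][0]
    r=cv2.minAreaRect(ct);an=r[2] if r[1][1]>r[1][0] else r[2]-90
    print("slab x %.4f y %.4f"%(.45+.25-r[0][1]/2000,.36-r[0][0]/2000),np.round(np.array(r[1])/2,1),"ang",round(-an if abs(an)<45 else 90-an,1))
cv2.imwrite(f"pics/tr{sys.argv[1]}.png",a[...,::-1])
E
python3 tr.py 25
```

```text
[0.5302 0.0842 0.1386]
slab x 0.5620 y 0.0867 [37.5 65. ] ang 0.0
slab x 0.5573 y 0.1565 [39.  65.5] ang 0.0
```

View pics/tr25.png

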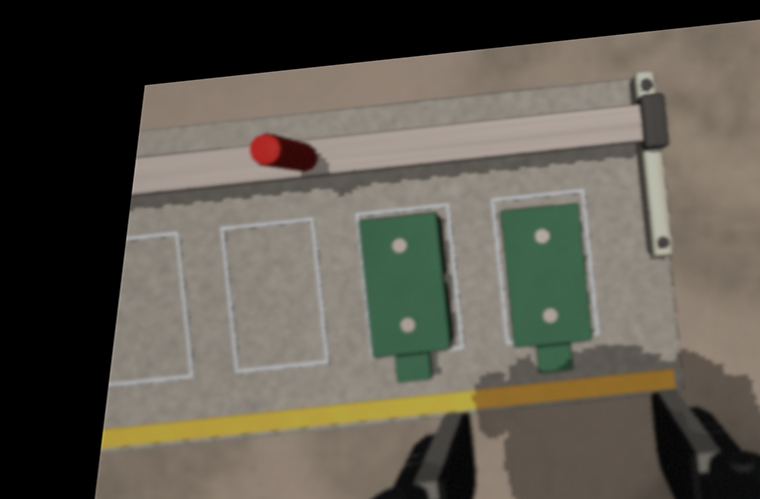

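Pad 1 now lies lining down in bay 1, with its slab centre at (546,275), tab towards the stripe and about 3 mm too near it. I'll nudge it along +x.

Call:
{"fn": "servo_tool", "kwargs": {
  "steps": [
    {"tx": 1.6, "ty": 0.2, "tz": -3, "yaw": 0, "claw": 5.2},
    {"tx": 1.6, "ty": 0.1, "tz": -3, "yaw": 0, "claw": 5.2},
    {"tx": 0, "ty": 0, "tz": -3, "yaw": 0, "claw": 5.2},
    {"tx": 0, "ty": 0, "tz": -1.5, "yaw": 0, "claw": 5.2},
    {"tx": 0, "ty": 0, "tz": -0.5, "yaw": 0, "claw": 5.2},
    {"tx": 0, "ty": 0, "tz": 0, "yaw": 0, "claw": 5.2},
    {"tx": 0, "ty": 0, "tz": 0, "yaw": 0, "claw": 3},
    {"tx": 0, "ty": 0, "tz": 0, "yaw": 0, "claw": 3},
    {"tx": 0, "ty": 0, "tz": 0, "yaw": 0, "claw": 3},
    {"tx": 0, "ty": 0, "tz": 0, "yaw": 0, "claw": 3}
  ],
  "newtons": 20
}}

```text
time_s: 27.3
position: [0.5618, 0.0872, 0.0276]
tool_rot: [[0.995, 0.104, 0.001], [0.104, -0.995, -0.0], [0.001, 0.0, -1.0]]
ft_force: [-0.4, 0.2, 1.2]
grip_width: 0.0396
gripper_force: 21.5
```

Call:
{"fn": "servo_tool", "kwargs": {
  "steps": [
    {"tx": 0.3, "ty": 0, "tz": 0, "yaw": 0, "claw": 3},
    {"tx": 0, "ty": 0, "tz": 0, "yaw": 0, "claw": 3},
    {"tx": 0, "ty": 0, "tz": 0, "yaw": 0, "claw": 5},
    {"tx": 0, "ty": 0, "tz": 0, "yaw": 0, "claw": 5},
    {"tx": 0, "ty": 0, "tz": 4, "yaw": 0, "claw": 5},
    {"tx": 0, "ty": 0, "tz": 4, "yaw": 8.2, "claw": 5},
    {"tx": -0.3, "ty": -2, "tz": 4, "yaw": 8.2, "claw": 5},
    {"tx": -0.6, "ty": -3.4, "tz": 1, "yaw": 8.2, "claw": 5},
    {"tx": -0.6, "ty": -3.4, "tz": 0, "yaw": 8.2, "claw": 5},
    {"tx": -0.6, "ty": -3.4, "tz": 0, "yaw": 8.2, "claw": 5},
    {"tx": -0.6, "ty": -3.4, "tz": 0, "yaw": 8.2, "claw": 5},
    {"tx": -0.6, "ty": -3.4, "tz": 0, "yaw": 8.2, "claw": 5},
    {"tx": -0.6, "ty": -3.4, "tz": 0, "yaw": 8.2, "claw": 5},
    {"tx": -0.6, "ty": -3.4, "tz": 0, "yaw": 8.2, "claw": 5},
    {"tx": -0.6, "ty": -3.4, "tz": 0, "yaw": 8.2, "claw": 5},
    {"tx": -0.6, "ty": -3.4, "tz": 0, "yaw": 8.2, "claw": 5},
    {"tx": -0.6, "ty": -3.4, "tz": 0, "yaw": 8.2, "claw": 5},
    {"tx": -0.6, "ty": -3.4, "tz": 0, "yaw": 8.2, "claw": 5.5},
    {"tx": -0.6, "ty": -3.4, "tz": 0, "yaw": 8.2, "claw": 5.5},
    {"tx": -0.6, "ty": -3.4, "tz": 0, "yaw": 8.2, "claw": 5.5}
  ]
}}

```text
time_s: 29.3
position: [0.4833, -0.3763, 0.1569]
tool_rot: [[-0.634, 0.774, 0.0], [0.774, 0.634, 0.0], [-0.0, 0.0, -1.0]]
ft_force: [-0.3, 0.3, 0.3]
grip_width: 0.0549
gripper_force: 0.0
```

Call:
{"fn": "servo_tool", "kwargs": {
  "steps": [
    {"tx": -0.2, "ty": -1.8, "tz": 0, "yaw": 8.2, "claw": 5.5},
    {"tx": 0, "ty": 0, "tz": 0, "yaw": 8.2, "claw": 5.5},
    {"tx": 0, "ty": 0, "tz": 0, "yaw": 8.2, "claw": 5.5},
    {"tx": 0, "ty": 0, "tz": 0, "yaw": 0, "claw": 5.5}
  ]
}}

```text
time_s: 29.7
position: [0.4816, -0.3931, 0.1568]
tool_rot: [[-0.896, 0.444, -0.0], [0.444, 0.896, 0.0], [0.0, 0.0, -1.0]]
ft_force: [0.3, 0.7, -0.1]
grip_width: 0.0549
gripper_force: 0.0
```

Run:
```python
from h import *
w=snap("wrist","26");s=env.observe();print(s["position"],np.round(s["q"],1),np.degrees(np.arctan2(s["tool_rot"][1][0],s["tool_rot"][0][0])))
pad(w,(.469,-.388),.075)
```

```text
[ 0.48165442 -0.39290918  0.15683815] [ -50.1   33.2   70.6    0.    76.2 -113.5] 153.41337729123748
green
(np.int32(139), [208.0, 108.0], [0.4002, -0.4015], [398.5, -402.2], [13.3, 12.1], 61.4)
black
(np.int32(2975), [205.0, 150.0], [0.4311, -0.4219], [430.5, -422.0], [39.3, 67.6], 59.8)
```

The pad has been knocked about 5 cm: it is now at (0.4305, −0.422), tab direction about 149.5°. I'll go after it.

Call:
{"fn": "servo_tool", "kwargs": {
  "steps": [
    {"tx": -2, "ty": -1.8, "tz": -2, "yaw": -2, "claw": 5.5},
    {"tx": -2.1, "ty": -1.7, "tz": -2, "yaw": -2, "claw": 5.5},
    {"tx": 0, "ty": 0, "tz": 0, "yaw": 0, "claw": 5.5}
  ]
}}

```text
time_s: 30.05
position: [0.4381, -0.4286, 0.1145]
tool_rot: [[-0.859, 0.512, -0.003], [0.512, 0.859, 0.003], [0.005, 0.001, -1.0]]
ft_force: [0.4, -0.3, -0.4]
grip_width: 0.0548
gripper_force: 0.0
```

Run:
```python
from h import *
w=snap("wrist","27");s=env.observe();print(s["position"],np.degrees(np.arctan2(s["tool_rot"][1][0],s["tool_rot"][0][0])))
pad(w,(.43,-.422),.065)
```

```text
[ 0.43962503 -0.42814548  0.11599215] 149.30876635918818
green
(np.int32(380), [257.0, 136.0], [0.3956, -0.4038], [394.7, -405.1], [22.3, 14.3], 59.2)
black
(np.int32(3759), [257.0, 183.0], [0.4285, -0.4226], [429.6, -423.3], [37.7, 66.0], 60.2)
```

Call:
{"fn": "servo_tool", "kwargs": {
  "steps": [
    {"tx": 0, "ty": -0.1, "tz": -3, "yaw": 0.7, "claw": 5.5},
    {"tx": 0, "ty": 0, "tz": -3, "yaw": 0, "claw": 5.5},
    {"tx": 0, "ty": 0, "tz": -2, "yaw": 0, "claw": 5.5},
    {"tx": 0, "ty": 0, "tz": -1.2, "yaw": 0, "claw": 5.5},
    {"tx": 0, "ty": 0, "tz": -0.5, "yaw": 0, "claw": 5.5},
    {"tx": 0, "ty": 0, "tz": 0, "yaw": 0, "claw": 5.5},
    {"tx": 0, "ty": 0, "tz": 0, "yaw": 0, "claw": 3},
    {"tx": 0, "ty": 0, "tz": 0, "yaw": 0, "claw": 3},
    {"tx": 0, "ty": 0, "tz": 0, "yaw": 0, "claw": 3},
    {"tx": 0, "ty": 0, "tz": 0, "yaw": 0, "claw": 3}
  ],
  "newtons": 20
}}

```text
time_s: 31.1
position: [0.4411, -0.4293, 0.0213]
tool_rot: [[-0.869, 0.496, 0.002], [0.496, 0.869, -0.002], [-0.002, -0.001, -1.0]]
ft_force: [0.5, 0.4, 6.9]
grip_width: 0.0395
gripper_force: 21.7
```

Call:
{"fn": "servo_tool", "kwargs": {
  "steps": [
    {"tx": 0, "ty": 0, "tz": 3, "yaw": 0, "claw": 3},
    {"tx": 0, "ty": 1, "tz": 4, "yaw": -6, "claw": 3},
    {"tx": 0, "ty": 3.4, "tz": 2, "yaw": -6, "claw": 3},
    {"tx": 0.2, "ty": 3.5, "tz": 0, "yaw": -6, "claw": 3},
    {"tx": 0.2, "ty": 3.5, "tz": 0, "yaw": -6, "claw": 3},
    {"tx": 0.2, "ty": 3.5, "tz": 0, "yaw": -6, "claw": 3},
    {"tx": 0.2, "ty": 3.5, "tz": 0, "yaw": -6, "claw": 3},
    {"tx": 0.2, "ty": 3.5, "tz": 0, "yaw": -6, "claw": 3},
    {"tx": 0.2, "ty": 3.5, "tz": 0, "yaw": -6, "claw": 3},
    {"tx": 0.2, "ty": 3.5, "tz": 0, "yaw": -6.1, "claw": 3},
    {"tx": 0, "ty": 1.8, "tz": -3, "yaw": 0, "claw": 3},
    {"tx": 0, "ty": 0, "tz": -1.4, "yaw": 0, "claw": 3},
    {"tx": 0, "ty": 0, "tz": 0, "yaw": 0, "claw": 3},
    {"tx": 0, "ty": 0, "tz": 0, "yaw": 0, "claw": 3}
  ]
}}

```text
time_s: 32.5
position: [0.4549, -0.1222, 0.0665]
tool_rot: [[-0.108, 0.994, 0.0], [0.994, 0.108, -0.0], [-0.0, 0.0, -1.0]]
ft_force: [0.2, -0.8, -1.3]
grip_width: 0.0393
gripper_force: 21.2
```

```bash
python3 st.py 28; python3 -c "
from h import *
r=env.observe()['tool_rot'];print(np.degrees(np.arctan2(r[1][0],r[0][0])))"
```

```text
8483 mean [0.0195 0.0571] tilt -4.7 al -0.021 0.06 z 0.047 0.061
[ 0.4549 -0.1222  0.0665] [ 0.2 -0.8 -1.3] [-0.01 -0.11 -0.  ]
u 0.0498129913942236 lat 0.0007110349353825999
96.16442824834836
```

Call:
{"fn": "servo_tool", "kwargs": {
  "steps": [
    {"tx": 0, "ty": 0, "tz": -1, "yaw": 0, "claw": 3},
    {"tx": 0, "ty": 0, "tz": -0.5, "yaw": 0, "claw": 3},
    {"tx": 0, "ty": 0, "tz": -0.4, "yaw": 0, "claw": 3},
    {"tx": 0, "ty": 0, "tz": -0.4, "yaw": 0, "claw": 3},
    {"tx": 0, "ty": 0, "tz": -0.4, "yaw": 0, "claw": 3},
    {"tx": 0, "ty": 0, "tz": -0.3, "yaw": 0, "claw": 3},
    {"tx": -0.05, "ty": 0.5, "tz": -0.1, "yaw": 0, "claw": 3},
    {"tx": -0.05, "ty": 0.5, "tz": -0.1, "yaw": 0, "claw": 3},
    {"tx": -0.05, "ty": 0.3, "tz": -0.2, "yaw": 0, "claw": 3},
    {"tx": 0, "ty": 0, "tz": 0, "yaw": 0, "claw": 3}
  ]
}}

```text
time_s: 33.55
position: [0.4554, -0.1116, 0.0331]
tool_rot: [[-0.108, 0.994, 0.006], [0.994, 0.108, -0.006], [-0.006, 0.005, -1.0]]
ft_force: [0.5, -14.0, 6.5]
grip_width: 0.0394
gripper_force: 28.7
```

```bash
python3 st.py 29
```

```text
6750 mean [0.0228 0.0445] tilt 27.6 al -0.016 0.049 z 0.02 0.057
[ 0.4554 -0.1116  0.0331] [  0.5 -14.    6.5] [-1.88 -0.09  0.04]
u 0.03938806871896907 lat 0.0023444150356066954
```

Call:
{"fn": "servo_tool", "kwargs": {
  "steps": [
    {"tx": 0, "ty": 0.2, "tz": -0.2, "yaw": 0, "claw": 3},
    {"tx": 0, "ty": 0.2, "tz": -0.1, "yaw": 0, "claw": 3},
    {"tx": 0, "ty": 0, "tz": 0, "yaw": 0, "claw": 3},
    {"tx": 0, "ty": -0.7, "tz": 1, "yaw": 0, "claw": 3},
    {"tx": 0, "ty": 0, "tz": 3, "yaw": 0, "claw": 3},
    {"tx": 0, "ty": 0, "tz": 3, "yaw": 0, "claw": 3},
    {"tx": -0.4, "ty": 3.2, "tz": 0, "yaw": 0, "claw": 3},
    {"tx": -0.4, "ty": 3.2, "tz": 0, "yaw": 0, "claw": 3},
    {"tx": -0.4, "ty": 3.2, "tz": 0, "yaw": 0, "claw": 3},
    {"tx": 0, "ty": 0, "tz": -3, "yaw": 0, "claw": 3},
    {"tx": 0, "ty": 0, "tz": -2.8, "yaw": 0, "claw": 3},
    {"tx": 0, "ty": 0, "tz": -0.9, "yaw": 0, "claw": 3},
    {"tx": 0, "ty": 0, "tz": 0, "yaw": 0, "claw": 3}
  ]
}}

```text
time_s: 34.9
position: [0.4406, -0.0157, 0.0314]
tool_rot: [[-0.108, 0.994, -0.003], [0.994, 0.108, 0.001], [0.001, -0.002, -1.0]]
ft_force: [0.8, -0.9, -2.0]
grip_width: 0.0396
gripper_force: 30.2
```

```bash
python3 st.py 30
```

```text
6504 mean [0.0222 0.0456] tilt 29.2 al -0.039 0.047 z 0.02 0.058
[ 0.4406 -0.0157  0.0314] [ 0.8 -0.9 -2. ] [ 0.01 -0.01  0.01]
u -0.05757858310406589 lat -0.0021983565400756997
```

Call:
{"fn": "servo_tool", "kwargs": {
  "steps": [
    {"tx": 0.3, "ty": -1.2, "tz": 0.1, "yaw": 0, "claw": 3},
    {"tx": 0.1, "ty": -0.4, "tz": 0, "yaw": 0, "claw": 3},
    {"tx": 0, "ty": -0.3, "tz": 0.1, "yaw": 0, "claw": 3},
    {"tx": 0.05, "ty": -0.2, "tz": 0.3, "yaw": 0, "claw": 3},
    {"tx": 0, "ty": -0.1, "tz": 0.3, "yaw": 0, "claw": 3},
    {"tx": 0, "ty": -0.2, "tz": 0.25, "yaw": 0, "claw": 3},
    {"tx": 0.05, "ty": -0.2, "tz": 0.25, "yaw": 0, "claw": 3},
    {"tx": 0, "ty": -0.2, "tz": 0.2, "yaw": 0, "claw": 3},
    {"tx": 0, "ty": -0.2, "tz": 0.2, "yaw": 0, "claw": 3},
    {"tx": 0, "ty": 0, "tz": 0, "yaw": 0, "claw": 3}
  ]
}}

```text
time_s: 35.95
position: [0.4451, -0.0448, 0.0489]
tool_rot: [[-0.107, 0.994, -0.003], [0.994, 0.107, 0.003], [0.003, -0.002, -1.0]]
ft_force: [-0.7, 8.3, -2.6]
grip_width: 0.0391
gripper_force: 25.6
```

```bash
python3 bk.py 31; python3 st.py 32
```

```text
[ 0.4451 -0.0448  0.0489] [-0.7  8.3 -2.6] u 0.02812432913364436
0.08 571 max al 0.0626 min 0.0591
0.0913 1023 max al 0.0692 min 0.064
tab top z 0.0935
3894 mean [0.0296 0.0826] tilt 48.5 al -0.006 0.042 z 0.03 0.094
[ 0.4452 -0.0448  0.0488] [-0.3  8.6 -1.9] [ 1.47  0.18 -0.  ]
u -0.02815014327661626 lat -0.0007462951987072082
```

Call:
{"fn": "servo_tool", "kwargs": {
  "steps": [
    {"tx": 0, "ty": -0.2, "tz": 0.15, "yaw": 0, "claw": 3},
    {"tx": 0, "ty": -0.2, "tz": 0.1, "yaw": 0, "claw": 3},
    {"tx": 0, "ty": -0.1, "tz": 0, "yaw": 0, "claw": 3},
    {"tx": 0, "ty": 0, "tz": 0, "yaw": 0, "claw": 3},
    {"tx": 0, "ty": 0.5, "tz": 0, "yaw": 0, "claw": 3},
    {"tx": 0, "ty": 0, "tz": 2, "yaw": 0, "claw": 3},
    {"tx": 0.2, "ty": -1.2, "tz": 0, "yaw": 0, "claw": 3},
    {"tx": 0.1, "ty": -0.9, "tz": 0, "yaw": 0, "claw": 3},
    {"tx": 0, "ty": 0, "tz": 0, "yaw": 0, "claw": 3}
  ]
}}

```text
time_s: 36.95
position: [0.4494, -0.0684, 0.0711]
tool_rot: [[-0.106, 0.994, 0.0], [0.994, 0.106, -0.0], [-0.0, 0.0, -1.0]]
ft_force: [0.2, 1.1, -1.5]
grip_width: 0.0392
gripper_force: 23.6
```

```bash
python3 bk.py 33
python3 - <<'E'
from h import *
w=load("wrist33");c=cloud(w);v=np.array([-.106,.994]);r=c-[.4489,-.0727,0];al=r[...,:2]@v;la=r[...,0]*.994+r[...,1]*.106;h=hsv(w)
k=((h[...,2]<60)|((h[...,0]>60)&(h[...,0]<92)&(h[...,1]>90)))&(np.abs(la)<.016)&(al>.0)&(al<.07)&(c[...,2]<.14)&(c[...,2]>.03)
z=c[...,2]
for a in np.arange(.04,.14,.006):
    q=k&(np.abs(z-a)<.003)
    if q.sum()>15: print(round(a,3),q.sum(),np.percentile(al[q],[2,98]).round(4))
E
```

```text
[ 0.4494 -0.0684  0.0711] [ 0.2  1.1 -1.5] u 0.004229476183997502
0.1046 437 max al 0.0368 min 0.0335
0.1177 946 max al 0.0418 min 0.0386
tab top z 0.1193
0.106 2823 [0.0243 0.0368]
0.118 1031 [0.0213 0.0423]
0.124 581 [0.0132 0.0214]
0.13 1598 [0.014  0.0215]
0.136 2396 [0.0141 0.0216]
```

Call:
{"fn": "servo_tool", "kwargs": {
  "steps": [
    {"tx": 0, "ty": 0.2, "tz": -0.8, "yaw": 0, "claw": 3},
    {"tx": 0, "ty": 0, "tz": -0.6, "yaw": 0, "claw": 3},
    {"tx": 0, "ty": 0, "tz": -0.3, "yaw": 0, "claw": 3},
    {"tx": 0, "ty": 0, "tz": 0, "yaw": 0, "claw": 3}
  ]
}}

```text
time_s: 37.4
position: [0.4498, -0.066, 0.0564]
tool_rot: [[-0.109, 0.994, 0.003], [0.994, 0.109, -0.004], [-0.004, 0.002, -1.0]]
ft_force: [-8.9, -7.0, 36.1]
grip_width: 0.0394
gripper_force: 36.2
```

```bash
python3 bk.py 34
```

```text
[ 0.4498 -0.066   0.0564] [-8.9 -7.  36.1] u 0.006578120626532201
0.0615 190 max al 0.028 min 0.0231
0.0779 218 max al 0.0331 min 0.0289
0.0958 980 max al 0.0371 min 0.0335
0.1069 406 max al 0.0413 min 0.0389
0.1111 1047 max al 0.0411 min 0.0377
tab top z 0.1124
```

Call:
{"fn": "servo_tool", "kwargs": {
  "steps": [
    {"tx": 0, "ty": 0, "tz": 0.7, "yaw": 0, "claw": 3},
    {"tx": -0.05, "ty": -0.65, "tz": 0, "yaw": 0, "claw": 3},
    {"tx": 0, "ty": 0, "tz": 0, "yaw": 0, "claw": 3},
    {"tx": 0, "ty": 0, "tz": -0.6, "yaw": 0, "claw": 3},
    {"tx": 0, "ty": 0, "tz": -0.4, "yaw": 0, "claw": 3},
    {"tx": 0, "ty": 0, "tz": -0.3, "yaw": 0, "claw": 3},
    {"tx": 0, "ty": 0, "tz": 0, "yaw": 0, "claw": 3}
  ]
}}

```text
time_s: 38.15
position: [0.4505, -0.0735, 0.0485]
tool_rot: [[-0.108, 0.994, 0.004], [0.994, 0.108, -0.004], [-0.005, 0.004, -1.0]]
ft_force: [2.2, -12.6, 0.1]
grip_width: 0.0395
gripper_force: 32.3
```

```bash
python3 bk.py 35
```

```text
[ 0.4505 -0.0735  0.0485] [  2.2 -12.6   0.1] u -0.0009456454831034629
0.0457 49 max al 0.0165 min 0.015
0.0603 243 max al 0.0232 min 0.0178
0.0784 270 max al 0.0284 min 0.0244
0.0903 976 max al 0.0323 min 0.0262
0.1026 1259 max al 0.0338 min 0.0304
tab top z 0.1042
```

Call:
{"fn": "servo_tool", "kwargs": {
  "steps": [
    {"tx": 0, "ty": 0, "tz": -0.2, "yaw": 0, "claw": 3},
    {"tx": 0, "ty": 0, "tz": 0, "yaw": 0, "claw": 4.6},
    {"tx": 0, "ty": 0, "tz": 0, "yaw": 0, "claw": 5},
    {"tx": 0, "ty": 0, "tz": 0, "yaw": 0, "claw": 5},
    {"tx": 0, "ty": 0, "tz": 1, "yaw": 0, "claw": 5},
    {"tx": 0, "ty": 0, "tz": 0, "yaw": 0, "claw": 5},
    {"tx": 0, "ty": 0, "tz": 0, "yaw": 0, "claw": 5}
  ]
}}

```text
time_s: 38.9
position: [0.4488, -0.0713, 0.0569]
tool_rot: [[-0.108, 0.994, 0.001], [0.994, 0.108, -0.0], [-0.0, 0.001, -1.0]]
ft_force: [-0.9, 0.1, -0.0]
grip_width: 0.0501
gripper_force: 0.0
```

```bash
python3 bk.py 36
```

```text
[ 0.4488 -0.0713  0.0569] [-0.9  0.1 -0. ] u 0.0013759761651488723
0.0406 901 max al 0.0076 min 0.007
0.0608 1192 max al 0.0082 min 0.0074
0.0765 1381 max al 0.0085 min 0.0059
0.0884 703 max al 0.0087 min 0.0056
tab top z 0.0901
```

Call:
{"fn": "servo_tool", "kwargs": {
  "steps": [
    {"tx": 0, "ty": 0, "tz": 1.4, "yaw": 0, "claw": 5},
    {"tx": 0, "ty": 0, "tz": 1, "yaw": 0, "claw": 5},
    {"tx": 0, "ty": 0, "tz": 0, "yaw": 0, "claw": 3},
    {"tx": 0, "ty": 0, "tz": 0, "yaw": 0, "claw": 3},
    {"tx": 0, "ty": 0, "tz": 0, "yaw": 0, "claw": 3},
    {"tx": 0, "ty": 0, "tz": 0, "yaw": 0, "claw": 3},
    {"tx": 0, "ty": 0, "tz": 2, "yaw": 0, "claw": 3},
    {"tx": 0, "ty": 0, "tz": 3, "yaw": 0, "claw": 3},
    {"tx": 0, "ty": 0, "tz": 3, "yaw": 0, "claw": 3}
  ],
  "newtons": 20
}}

```text
time_s: 39.85
position: [0.4482, -0.0712, 0.1608]
tool_rot: [[-0.108, 0.994, -0.002], [0.994, 0.108, 0.001], [0.001, -0.002, -1.0]]
ft_force: [0.1, -0.4, -1.8]
grip_width: 0.0394
gripper_force: 21.7
```

Call:
{"fn": "servo_tool", "kwargs": {
  "steps": [
    {"tx": 1.2, "ty": 2.5, "tz": 0, "yaw": -7.5, "claw": 3},
    {"tx": 1.2, "ty": 2.5, "tz": 0, "yaw": -7.5, "claw": 3},
    {"tx": 1.2, "ty": 2.5, "tz": 0, "yaw": -7.5, "claw": 3},
    {"tx": 1.2, "ty": 2.5, "tz": 0, "yaw": -7.5, "claw": 3},
    {"tx": 1.2, "ty": 2.5, "tz": 0, "yaw": -7.5, "claw": 3},
    {"tx": 1.2, "ty": 2.6, "tz": 0, "yaw": -7.5, "claw": 3},
    {"tx": 1.2, "ty": 2.6, "tz": 0, "yaw": -7.5, "claw": 3},
    {"tx": 1.2, "ty": 2.6, "tz": 0, "yaw": -7.5, "claw": 3},
    {"tx": 1.2, "ty": 2.6, "tz": 0, "yaw": -7.5, "claw": 3},
    {"tx": 1.2, "ty": 2.6, "tz": 0, "yaw": -7.5, "claw": 3},
    {"tx": 1.2, "ty": 2.6, "tz": 0, "yaw": -7.5, "claw": 3},
    {"tx": 1.2, "ty": 2.6, "tz": 0, "yaw": -7.6, "claw": 3},
    {"tx": 0, "ty": 0, "tz": 0, "yaw": 0, "claw": 3},
    {"tx": 0, "ty": 0, "tz": 0, "yaw": 0, "claw": 3}
  ]
}}

```text
time_s: 41.25
position: [0.5922, 0.2358, 0.1594]
tool_rot: [[0.994, 0.109, -0.002], [0.109, -0.994, -0.001], [-0.002, 0.0, -1.0]]
ft_force: [-0.2, -0.1, -1.8]
grip_width: 0.0395
gripper_force: 21.7
```

```bash
python3 bk.py 37 x x; python3 -c "
from h import *
s=env.observe();print(s['position'],np.round(s['q'],1),np.degrees(np.arctan2(s['tool_rot'][1][0],s['tool_rot'][0][0])))"
```

```text
[0.5922 0.2358 0.1594] [-0.2 -0.1 -1.8] u 0.0
0.0942 206 max al 0.0056 min 0.005
0.1053 236 max al 0.0053 min 0.0047
0.1205 698 max al 0.005 min 0.0042
tab top z 0.1597
[0.59221932 0.2352139  0.15974153] [11.  34.6 67.4 -0.  78.1 94.9] 6.18234520716303
```

Call:
{"fn": "servo_tool", "kwargs": {
  "steps": [
    {"tx": 0, "ty": 0, "tz": -2.5, "yaw": 0, "claw": 3},
    {"tx": 0, "ty": 0, "tz": -2.5, "yaw": 0, "claw": 3},
    {"tx": 0, "ty": 0, "tz": -1.8, "yaw": 0, "claw": 3},
    {"tx": 0, "ty": 0, "tz": -0.8, "yaw": 0, "claw": 3},
    {"tx": 0, "ty": 0, "tz": -0.3, "yaw": 0, "claw": 3},
    {"tx": 0, "ty": 0, "tz": 0, "yaw": 0, "claw": 3},
    {"tx": -0.4, "ty": 0, "tz": 0, "yaw": 0, "claw": 3},
    {"tx": -0.4, "ty": -0.1, "tz": 0, "yaw": 0, "claw": 3},
    {"tx": -0.4, "ty": 0, "tz": 0, "yaw": 0, "claw": 3},
    {"tx": -0.4, "ty": -0.1, "tz": -0.1, "yaw": 0, "claw": 3}
  ]
}}

```text
time_s: 42.3
position: [0.578, 0.2333, 0.0828]
tool_rot: [[0.994, 0.106, 0.006], [0.106, -0.994, 0.001], [0.006, -0.0, -1.0]]
ft_force: [2.5, -0.5, 10.1]
grip_width: 0.0394
gripper_force: 23.7
```

```bash
python3 bk.py 38 x x
```

```text
[0.578  0.2333 0.0828] [ 2.5 -0.5 10.1] u 0.0
0.0406 872 max al 0.0129 min 0.0097
0.0601 1085 max al 0.009 min 0.0057
0.0768 1221 max al 0.0051 min 0.0019
0.0896 620 max al 0.0023 min -0.0011
tab top z 0.0924
```

Call:
{"fn": "servo_tool", "kwargs": {
  "steps": [
    {"tx": -0.9, "ty": -0.1, "tz": -0.2, "yaw": 0, "claw": 3},
    {"tx": -0.9, "ty": -0.1, "tz": -0.3, "yaw": 0, "claw": 3},
    {"tx": -0.8, "ty": -0.1, "tz": -0.4, "yaw": 0, "claw": 3},
    {"tx": -0.7, "ty": -0.1, "tz": -0.5, "yaw": 0, "claw": 3},
    {"tx": 0, "ty": 0, "tz": 0, "yaw": 0, "claw": 3}
  ]
}}

```text
time_s: 42.85
position: [0.5427, 0.2293, 0.0674]
tool_rot: [[0.994, 0.106, -0.0], [0.106, -0.994, 0.0], [-0.0, -0.0, -1.0]]
ft_force: [-3.3, -0.7, 7.3]
grip_width: 0.0396
gripper_force: 26.3
```

```bash
python3 bk.py 39 x x
```

```text
[0.5427 0.2293 0.0674] [-3.3 -0.7  7.3] u 0.0
0.0405 2581 max al 0.0349 min 0.0197
0.0604 3064 max al 0.0161 min 0.0011
0.0739 789 max al -0.0014 min -0.0071
tab top z 0.0772
```

Call:
{"fn": "servo_tool", "kwargs": {
  "steps": [
    {"tx": -0.6, "ty": -0.1, "tz": -0.7, "yaw": 0, "claw": 3},
    {"tx": -0.6, "ty": 0, "tz": -0.7, "yaw": 0, "claw": 3},
    {"tx": -0.5, "ty": -0.1, "tz": -0.8, "yaw": 0, "claw": 3},
    {"tx": -0.5, "ty": 0, "tz": -0.8, "yaw": 0, "claw": 3},
    {"tx": -0.3, "ty": -0.1, "tz": -0.8, "yaw": 0, "claw": 3},
    {"tx": 0, "ty": 0, "tz": -0.2, "yaw": 0, "claw": 3},
    {"tx": 0, "ty": 0, "tz": 0, "yaw": 0, "claw": 3},
    {"tx": 0, "ty": 0, "tz": 0, "yaw": 0, "claw": 4.3},
    {"tx": 0, "ty": 0, "tz": 0, "yaw": 0, "claw": 5.2},
    {"tx": 0, "ty": 0, "tz": 0, "yaw": 0, "claw": 5.2},
    {"tx": 0, "ty": 0, "tz": 4, "yaw": 0, "claw": 5.2},
    {"tx": 0, "ty": 0, "tz": 4, "yaw": 0, "claw": 5.2},
    {"tx": 0, "ty": -2, "tz": 4, "yaw": 0, "claw": 5.2},
    {"tx": 0, "ty": -2, "tz": 2, "yaw": 0, "claw": 5.2},
    {"tx": 0, "ty": 0, "tz": 0, "yaw": 0, "claw": 5.2}
  ]
}}

```text
time_s: 44.4
position: [0.52, 0.1853, 0.1696]
tool_rot: [[0.995, 0.104, 0.006], [0.104, -0.995, 0.0], [0.006, 0.0, -1.0]]
ft_force: [-0.3, 0.4, 0.2]
grip_width: 0.0523
gripper_force: 0.0
```

```bash
python3 tr.py 40
```

```text
[0.5191 0.1861 0.1676]
slab x 0.5645 y 0.0883 [66.  39.5] ang -0.0
slab x 0.5573 y 0.1585 [64.5 38. ] ang -0.0
slab x 0.5477 y 0.2282 [64.5 38.5] ang -0.0
```

View pics/tr40.png

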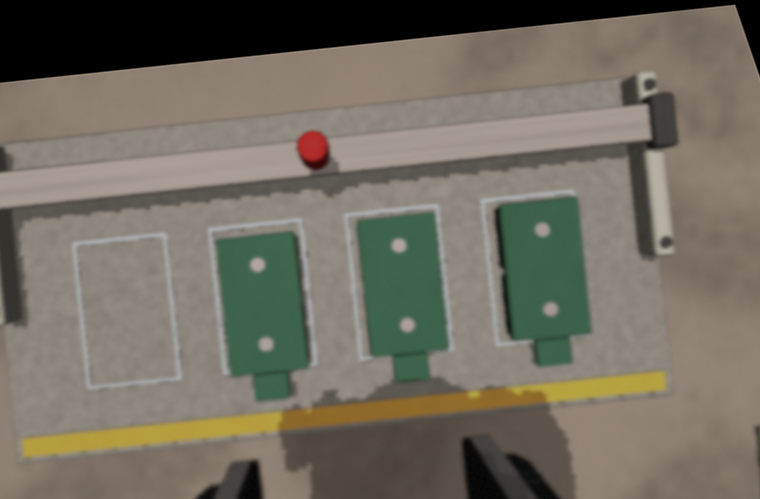

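All three pads lie lining down in bays 1–3 with their tabs to the yellow stripe. The bay 3 pad, at (263,303), is about 2 mm off, so I'll nudge it.

Call:
{"fn": "servo_tool", "kwargs": {
  "steps": [
    {"tx": 1.5, "ty": 2.2, "tz": -3, "yaw": 0, "claw": 5.2},
    {"tx": 1.4, "ty": 2.1, "tz": -3, "yaw": 0, "claw": 5.2},
    {"tx": 0, "ty": 0, "tz": -4, "yaw": 0, "claw": 5.2},
    {"tx": 0, "ty": 0, "tz": -2.5, "yaw": 0, "claw": 5.2},
    {"tx": 0, "ty": 0, "tz": -1.2, "yaw": 0, "claw": 5.2},
    {"tx": 0, "ty": 0, "tz": -0.2, "yaw": 0, "claw": 5.2},
    {"tx": 0, "ty": 0, "tz": 0, "yaw": 0, "claw": 3},
    {"tx": 0, "ty": 0, "tz": 0, "yaw": 0, "claw": 3},
    {"tx": 0, "ty": 0, "tz": 0, "yaw": 0, "claw": 3},
    {"tx": 0, "ty": 0, "tz": 0, "yaw": 0, "claw": 3}
  ],
  "newtons": 20
}}

```text
time_s: 45.45
position: [0.5479, 0.2297, 0.0283]
tool_rot: [[0.994, 0.106, 0.001], [0.106, -0.994, 0.0], [0.001, -0.0, -1.0]]
ft_force: [0.2, -0.2, -1.5]
grip_width: 0.0396
gripper_force: 23.1
```

Call:
{"fn": "servo_tool", "kwargs": {
  "steps": [
    {"tx": 0.2, "ty": 0.1, "tz": 0, "yaw": 0, "claw": 3},
    {"tx": 0, "ty": 0, "tz": 0, "yaw": 0, "claw": 3},
    {"tx": 0, "ty": 0, "tz": 0, "yaw": 0, "claw": 5},
    {"tx": 0, "ty": 0, "tz": 0, "yaw": 0, "claw": 5},
    {"tx": 0, "ty": 0, "tz": 4, "yaw": 0, "claw": 5},
    {"tx": -0.5, "ty": -1, "tz": 4, "yaw": 0, "claw": 5},
    {"tx": -2, "ty": -2, "tz": 4, "yaw": 0, "claw": 5},
    {"tx": -2, "ty": -2, "tz": 4, "yaw": 0, "claw": 5},
    {"tx": 0, "ty": 0, "tz": 0, "yaw": 0, "claw": 5},
    {"tx": 0, "ty": 0, "tz": 0, "yaw": 0, "claw": 5}
  ]
}}

```text
time_s: 46.45
position: [0.5047, 0.1804, 0.1884]
tool_rot: [[0.994, 0.106, 0.002], [0.106, -0.994, 0.0], [0.002, -0.0, -1.0]]
ft_force: [-0.6, 0.2, -0.0]
grip_width: 0.0501
gripper_force: 0.0
```

```bash
python3 tr.py 41
python3 - <<'E'
from h import *
s=snap("side","41");e=snap("scene","41")
w=load("wrist41");c=cloud(w);h=hsv(w);r=((h[...,0]<6)|(h[...,0]>172))&(h[...,1]>140)&(c[...,2]>.062)&(c[...,2]<.08)
v,u=np.nonzero(r);print("knob top",len(u),ray(w,np.c_[u,v],.070).mean(0))
a=topdown(s,.15,.72,-.62,.1,.012,550);b=topdown(e,.15,.72,-.62,.1,.012,550)
cv2.imwrite("pics/chk.png",np.hstack([a,b])[...,::-1])
E
```

```text
[0.5045 0.1807 0.1872]
slab x 0.5647 y 0.0880 [39.  64.5] ang 0.0
slab x 0.5570 y 0.1583 [37.5 64. ] ang 0.0
slab x 0.5500 y 0.2295 [64. 38.] ang -0.0
knob top 247 [0.61894878 0.20148968]
```

View pics/chk.png

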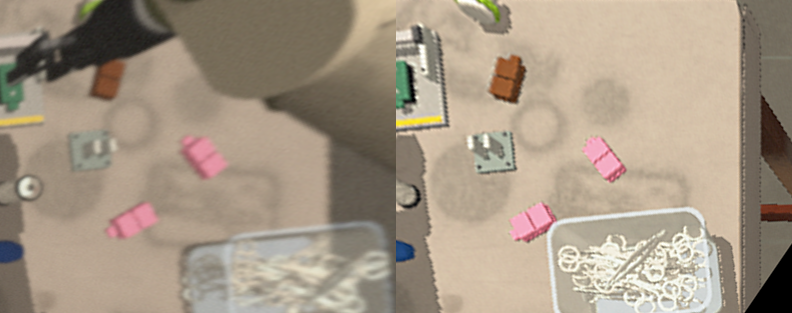

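The check view shows only pink and brown decoys left on the table and no more pads. Now the keeper.

Call:
{"fn": "servo_tool", "kwargs": {
  "steps": [
    {"tx": 3, "ty": 0.5, "tz": 0, "yaw": 0, "claw": 5},
    {"tx": 3, "ty": 0.5, "tz": 0, "yaw": 0, "claw": 5},
    {"tx": 3, "ty": 0.5, "tz": 0, "yaw": 0, "claw": 5},
    {"tx": 2.9, "ty": 0.6, "tz": 0, "yaw": 0, "claw": 5},
    {"tx": 0, "ty": 0, "tz": -3, "yaw": 0, "claw": 5},
    {"tx": 0, "ty": 0, "tz": -4, "yaw": 0, "claw": 5},
    {"tx": 0, "ty": 0, "tz": -3.5, "yaw": 0, "claw": 5},
    {"tx": 0, "ty": 0, "tz": -1.8, "yaw": 0, "claw": 5},
    {"tx": 0, "ty": 0, "tz": 0, "yaw": 0, "claw": 5},
    {"tx": 0, "ty": 0, "tz": 0, "yaw": 0, "claw": 0.8},
    {"tx": 0, "ty": 0, "tz": 0, "yaw": 0, "claw": 0.8},
    {"tx": 0, "ty": 0, "tz": 0, "yaw": 0, "claw": 0.8},
    {"tx": 0, "ty": 0, "tz": 0, "yaw": 0, "claw": 0.8},
    {"tx": 0, "ty": 0, "tz": 0, "yaw": 0, "claw": 0.8}
  ],
  "newtons": 30
}}

```text
time_s: 48.0
position: [0.6242, 0.2026, 0.0659]
tool_rot: [[0.994, 0.106, 0.003], [0.106, -0.994, 0.002], [0.003, -0.001, -1.0]]
ft_force: [0.6, 6.1, 2.2]
grip_width: 0.013
gripper_force: 30.1
```

Call:
{"fn": "servo_tool", "kwargs": {
  "steps": [
    {"tx": -1, "ty": -0.1, "tz": 0, "yaw": 0, "claw": 0.8},
    {"tx": -1, "ty": -0.1, "tz": 0, "yaw": 0, "claw": 0.8},
    {"tx": -1, "ty": -0.1, "tz": 0, "yaw": 0, "claw": 0.8},
    {"tx": -1, "ty": -0.1, "tz": 0, "yaw": 0, "claw": 0.8},
    {"tx": -0.8, "ty": -0.1, "tz": 0, "yaw": 0, "claw": 0.8},
    {"tx": -0.4, "ty": -0.1, "tz": 0, "yaw": 0, "claw": 0.8},
    {"tx": -0.2, "ty": 0, "tz": 0, "yaw": 0, "claw": 0.8},
    {"tx": 0, "ty": 0, "tz": 0, "yaw": 0, "claw": 0.8}
  ]
}}

```text
time_s: 48.8
position: [0.5746, 0.1973, 0.0668]
tool_rot: [[0.994, 0.106, 0.015], [0.106, -0.994, 0.004], [0.015, -0.003, -1.0]]
ft_force: [18.8, 11.3, -4.2]
grip_width: 0.0131
gripper_force: 29.8
```

Call:
{"fn": "servo_tool", "kwargs": {
  "steps": [
    {"tx": -0.3, "ty": 0, "tz": 0, "yaw": 0, "claw": 0.8},
    {"tx": 0, "ty": 0, "tz": 0, "yaw": 0, "claw": 0.8}
  ]
}}

```text
time_s: 49.0
position: [0.5731, 0.1972, 0.067]
tool_rot: [[0.994, 0.106, 0.018], [0.106, -0.994, 0.004], [0.019, -0.002, -1.0]]
ft_force: [24.3, 11.0, -7.0]
grip_width: 0.0128
gripper_force: 29.7
```

Run:
```python
from h import *
s=snap("side","42")
t=load("side0");x=np.array([.9943,.1063]);yv=np.array([-.1063,.9943]);B=np.array([.5536,.1945])
for n,q in(("before",t),("after",s)):
    c=cloud(q);r=c[...,:2]-B;tx=r@x;ty=r@yv
    m=(np.abs(np.abs(ty)-.09)<.03)&(c[...,2]>.0295)&(c[...,2]<.037)&(tx>.0)&(tx<.11)
    print(n,m.sum(),np.percentile(tx[m],[3,50,97]).round(4))
```

```text
before 324 [0.0597 0.0677 0.0768]
after 324 [0.0149 0.0227 0.0317]
```

Call:
{"fn": "servo_tool", "kwargs": {
  "steps": [
    {"tx": 0.2, "ty": 0, "tz": 0, "yaw": 0, "claw": 0.8},
    {"tx": 0, "ty": 0, "tz": 0, "yaw": 0, "claw": 4},
    {"tx": 0, "ty": 0, "tz": 0, "yaw": 0, "claw": 4.5},
    {"tx": 0, "ty": 0, "tz": 0, "yaw": 0, "claw": 4.5},
    {"tx": 0, "ty": 0, "tz": 3, "yaw": 0, "claw": 4.5},
    {"tx": 0, "ty": 0, "tz": 4, "yaw": 0, "claw": 4.5},
    {"tx": -1, "ty": 0, "tz": 4, "yaw": 0, "claw": 4.5},
    {"tx": -4, "ty": -1, "tz": 3, "yaw": 0, "claw": 4.5},
    {"tx": -4, "ty": -1, "tz": 0, "yaw": 0, "claw": 4.5},
    {"tx": 0, "ty": 0, "tz": 0, "yaw": 0, "claw": 4.5},
    {"tx": 0, "ty": 0, "tz": 0, "yaw": 0, "claw": 4.5}
  ]
}}

```text
time_s: 50.15
position: [0.4791, 0.1757, 0.2045]
tool_rot: [[0.994, 0.106, 0.001], [0.106, -0.994, -0.0], [0.001, 0.0, -1.0]]
ft_force: [0.7, -0.4, -0.6]
grip_width: 0.0451
gripper_force: 0.0
```

```bash
python3 tr.py 43
python3 - <<'E'
from h import *
x=np.array([.9943,.1063]);yv=np.array([-.1063,.9943]);B=np.array([.5536,.1945])
for n in("wrist43","wrist41"):
    c=cloud(load(n));r=c[...,:2]-B;tx=r@x;ty=r@yv
    m=(np.abs(ty)<.12)&(np.abs(ty)>.02)&(c[...,2]>.029)&(c[...,2]<.038)&(tx>0)&(tx<.12)
    print(n,m.sum(),np.percentile(tx[m],[3,50,97]).round(4))
E
```

```text
[0.4799 0.1758 0.2043]
slab x 0.5537 y 0.0870 [43.5 37. ] ang -0.0
slab x 0.5462 y 0.1572 [43.5 34.5] ang -0.0
slab x 0.5393 y 0.2280 [43.5 36. ] ang -0.0
wrist43 4224 [0.0135 0.0223 0.0304]
wrist41 5159 [0.0582 0.0668 0.0756]
```

View pics/tr43.png

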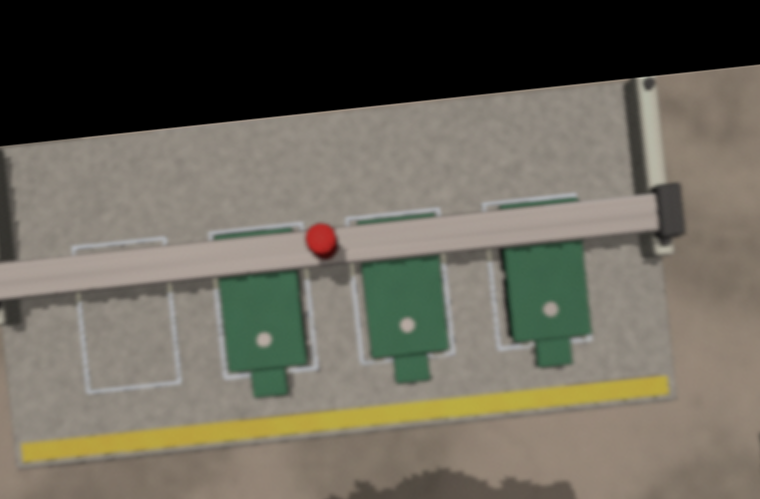

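The bar now lies over the pads' plain ends at about 22 mm from the bay centres, which is its home position. The pads are centred and square, and nothing is touching them. I'll hand in.

```bash
python3 -c "
from rig import env
print(env.close_job())"
```

```text
the job is handed in; nothing more can be done
None
```

The job is handed in at about 50 s: all three pads I found (a fourth seems absent) lie lining down in bays 1–3, tabs to the yellow stripe and within about 1–2 mm of centre by camera, with the keeper bar measured fully home.

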